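Set the stop collar to the forked gauge

ROBOT

A 6-joint arm with a two-finger parallel gripper is mounted at the origin on the work surface. World frame = base frame: x ahead of the robot, y to its left, z up, the work surface at z = 0. Lengths are in mm, angles in rad, forces in N, time in s.
With the tool pointing down it reaches from about 325 to 775 mm from the base axis. Payload 9.3 kg.
Tool frame: the origin (TCP) lies on the front face of the gripper's body, between the roots of the fingers; the fingertips stand r.tip_reach ahead of it and the grasp point (between the pads) lies 54 mm ahead of it (r.tip_reach is the distance from the TCP to the fingertips, in mm); z points along the fingers, y is the direction in which the jaws open and shut (so a half turn about z gives the same grasp; the last joint's range is limited). The gripper opens to 85 mm and grips with 20 to 120 N. Pads are 22 mm wide; open, the fingers measure 114 mm over their backs; the gripper's body (76 mm by 85 mm) begins 54 mm behind the grasp point. The pads swing forward as they close: fully open they stand 13 mm farther back than shut.
Start: joints at [-1.255, 0.259, 0.021, 1.334, 0, 1.418], TCP at [248.492, -490.661, 303.879] pointing down, gripper open.
Joint ranges: [-3.04, 3.04], [-0.91, 1.82], [-1.04, 1.36], [-1.92, 1.95], [-1.52, 1.45], [-3.14, 3.14]. Speed limits (rad/s): [2.22, 2.22, 2.79, 3.14, 3.14, 3.14].

INTERFACE

Orientations are given as a rotation vector (axis times angle).
In Python, from bench import readout, snapshot, order, find_in, masks_of, r gives the robot as it stands. The module is installed in compiled form; this text tells all that it offers.
- The arm moves only by the tool step_arm, never from a script. Its argument "targets" is one flat list of numbers, 7 for each row, row after row: the opening, from 0 (shut) to 1 (fully open), then the shift along the tool's x, y, z in mm, then the turn, a rotation vector about the tool's x, y, z in degrees. A call has 1 to 10 rows; each row shifts and turns the pose as measured when the row begins, along the tool's axes as they then stand; what a row does not reach is not made up. A row lasts 1/10 s, in which the tool goes at most 50 mm and 8.59 degrees, less where a joint would pass 70% of its speed; a pose out of reach is approached as far as the arm can. A call with a gripper value outside its range is refused whole. The fingers move at their own pace and stop on an object; the grip force is fixed at half the most. Time passes only in rows, so rows that do not move let the fingers close. It gives the time, the measured TCP pose, the force and the opening at its end, in the units of the state.
- readout.get_state(): the state, without advancing time (a new reading comes with each control period).
- snapshot(name): name is "scene" or "top"; returns a dict with "image" (384x512x3 uint8, red, green, blue), "depth" (384x512 float32, mm along the optical axis (not along the pixel's ray), 0 where there is no reading), "mtx" (3x3 intrinsics, pixels), "k1" (the pictures are not rectified: a ray, as slopes to the right and down, at radius r is drawn at 1 + k1 r^2 times it, then the intrinsics apply), "extrinsics" (4x4, takes a point from camera to world coordinates). Camera axes: x right, y down, z forward; pixel columns grow to the right and rows downward; lengths in mm; the calibration is good to about 2 mm. A picture is of the moment at which its call begins.
- order.finish_job(): hands the job in, once; it reports no verdict.
Trained networks look in a picture, given as the dict that the camera call returned (one of the last four; its "shot" number tells which), for a name from the list of things; names that differ only in an ending like _2 or _b are one class to them, and where a whole thing is asked for, a point or a joint stands for the part that bears it (a point fixed in the world has none). Each returns a list of dicts, best first, with "p" (0 to 1); they miss things now and then, are a little off and sometimes report something else, mostly with a low value. They report only what shows in the picture. A call takes as long as a camera call.
- find_in(picture, thing): "rect" ([left, top, right, bottom] as shares, 0 to 1, of the picture: columns of its width, rows of its height, round what is visible of it).
- masks_of(picture, thing): "mask" (384x512 bool, what is visible of it) and "rect" ([left, top, right, bottom] as shares, 0 to 1, of the picture: columns of its width, rows of its height, round what is visible of it).
The state is a dict: "clock": time; "joint_pos": joint angles; "joint_velocities": joint speeds; "joint_torque": joint torques, N m; "eef_pos": TCP position; "tcp_rot": TCP orientation; "wrist_force": force on the tool from outside, world axes, zero at the start; "ft_torque": the same for the moment, N m; "width": finger opening in mm.
Only numpy, scipy, OpenCV 4.12 (cv2) and the standard library are available. Lean on these libraries where they do the work, as an engineer would, in place of code of your own. Each camera call takes 0.05 s, during which the arm holds its last target.

TASK

Set the brass stop collar of the measuring stand with the blue-handled setting gauge: slide the gauge flat on the stand's base, fork fully home around the threaded rod under the collar, then spin the knurled collar down until it just bears on the gauge - lightly nipped, not jammed. Leave the gauge in place under the collar, let go, and leave the red-handled gauge alone.

Things in the scene. Friction and masses are not known exactly. Their poses are not given: they have to be found in the camera images.
- stand: Fixed measuring stand: grey base 95 x 104 mm, 22 mm high, from x = -50 to +45 mm. Origin on the rod's axis at plate level; x points from the gauge's entry side to the back, z up. Upright steel threaded rod, 18 mm thick (20 over the crests), top 112 mm above the plate. At the entry side two rails 10 mm high, 57 mm apart, with flared mouths, guide the fork.
- seat (a point): Point on the rod's axis on the base's top face, 22 mm above the plate. Axes as the stand's.
- collar: Brass knurled collar on the rod, 46 mm wide (47 over knurl), 32 mm high; origin: centre of brass underside, first 32 to 36 mm above the base. A hard rubber ring under it, 43 mm wide, stands 0.5 to 3 mm proud (unknown). Clockwise from above sinks it 12 mm per turn. Free it takes 0.05 N m. On the gauge the torque felt shifts by 0.06 or more, either way, in 0.1 rad: a 5 to 20 N nip; 0.3 rad more jams.
- gauge: Loose forked gauge, blue handle, aluminium fork; 26 mm thick, 130 mm long, 0.27 kg. Origin on its underside, on the rod's axis when home; x out of the mouth. Slot 22 mm wide, its flat bottom at x = -9.5 mm, flared mouth at +30; fork 52 mm wide (55 at the tips), from x = -34; handle 22 mm wide, x = -100 to -34. Home: flat on the base, slot bottom against the rod, x along the stand's x.
- tall_gauge: Red-handled gauge of the same plan but 40 mm thick, 0.40 kg: not to be used. Origin and axes as for the blue one.

How it is judged:
By the outcome, as a careful person would: the job done as asked, in the order asked, and still so for the second after the job is handed in, with the robot touching nothing.
It also fails if it takes over 72 s, if anything falls off the work surface, if the arm or the gripper's body presses on something with over 40 N, if the wrist force passes 120 N, or if a joint passes its speed limit or range.

## Working session

There is one attempt and no reset: what is moved stays moved. The work goes in short steps, Python scripts to look and compute and a tool call to move; the robot and the scene stay as the last step left them, time stands still between calls to the robot, and variables do not carry over. Pictures are saved under pics/ and viewed, and the job is handed in when it is done.

Besides the shell and the picture viewer there is one more tool, called as name(argument=value, ...) on one line, values as JSON. step_arm: Moves the arm, as the interface text tells. Its arguments: {"type":"object","properties":{"targets":{"type":"array","items":{"type":"number"}}},"required":["targets"]}

```bash
mkdir -p pics; ls; cat > h.py <<'E'
import numpy as np, cv2
from bench import readout, snapshot, order, find_in, masks_of, r
def save(s,n,scale=1.5):
    im=cv2.cvtColor(s["image"],cv2.COLOR_RGB2BGR); cv2.imwrite("pics/"+n,cv2.resize(im,None,fx=scale,fy=scale))
def pts(s,mask):
    """world points of mask pixels"""
    v,u=np.nonzero(mask&(s["depth"]>0)); d=s["depth"][v,u]
    q=cv2.undistortPoints(np.c_[u,v].astype(float).reshape(-1,1,2),s["mtx"],np.array([s["k1"],0,0,0.])).reshape(-1,2)
    c=np.c_[q*d[:,None],d,np.ones(len(d))]
    return (c@np.array(s["extrinsics"]).T)[:,:3],u,v
E
python3 - <<'E'
from h import *
st=readout.get_state(); print({k:np.round(v,3) for k,v in st.items()}, r.tip_reach)
for n in("scene","top"):
    s=snapshot(n); save(s,n+"0.png"); print(n,np.round(s["extrinsics"],3).tolist(),s["mtx"].tolist(),s["k1"])
    for t in("stand","collar","gauge","tall_gauge"):
        for m in masks_of(s,t)[:2]:
            p,u,v=pts(s,m["mask"])
            print(t,round(m["p"],2),np.round(np.array(m["rect"])*[512,384,512,384]),len(p),np.round(np.median(p,0)),np.round(np.percentile(p,[2,98],axis=0)).tolist())
    np.save(n+"0.npy",s,allow_pickle=True)
E
```

```text
pics
{'clock': np.float64(0.0), 'joint_pos': array([-1.255,  0.259,  0.021,  1.334, -0.   ,  1.418]), 'joint_velocities': array([ 0.   , -0.   , -0.   ,  0.001, -0.   ,  0.001]), 'joint_torque': array([ 0.0000e+00, -5.5564e+01,  3.4453e+01,  1.4000e-02, -0.0000e+00,
       -0.0000e+00]), 'eef_pos': array([ 248.411, -490.498,  303.247]), 'tcp_rot': array([-3.054, -0.729,  0.   ]), 'wrist_force': array([-0.2  ,  0.258, -0.134]), 'ft_torque': array([-0.004,  0.008, -0.018]), 'width': np.float64(85.712)} 72.6
scene [[0.536, 0.689, -0.488, 963.599], [0.844, -0.445, 0.299, -239.885], [-0.011, -0.572, -0.82, 698.814], [0.0, 0.0, 0.0, 1.0]] [[377.00329875647174, 0.0, 255.64712002823669], [0.0, 377.00329875647174, 192.64478351744074], [0.0, 0.0, 1.0]] -0.0817233653244596
stand 0.79 [254. 159. 317. 219.] 1990 [599.  51.  23.] [[542.0, 11.0, 7.0], [632.0, 110.0, 112.0]]
collar 0.91 [276. 166. 295. 191.] 396 [598.  54.  86.] [[569.0, 40.0, 58.0], [610.0, 83.0, 92.0]]
gauge 0.91 [110. 210. 142. 275.] 1114 [ 536. -279.   26.] [[459.0, -322.0, 1.0], [582.0, -252.0, 29.0]]
tall_gauge 0.93 [342. 111. 368. 159.] 975 [559. 296.  37.] [[480.0, 257.0, -0.0], [605.0, 337.0, 42.0]]
top [[-0.115, -0.972, 0.203, 408.994], [-0.993, 0.113, -0.02, 19.169], [-0.003, -0.204, -0.979, 855.679], [0.0, 0.0, 0.0, 1.0]] [[387.94537648878645, 0.0, 258.50049945291175], [0.0, 387.94537648878645, 193.6390515625624], [0.0, 0.0, 1.0]] -0.1130927399623135
stand 0.82 [204. 171. 253. 221.] 2004 [577.  62.  23.] [[539.0, 14.0, 11.0], [630.0, 114.0, 111.0]]
collar 0.6 [218. 174. 242. 202.] 439 [584.  63.  86.] [[566.0, 41.0, 21.0], [625.0, 91.0, 111.0]]
gauge 0.61 [375. 177. 404. 238.] 985 [ 526. -274.   25.] [[457.0, -318.0, 2.0], [580.0, -250.0, 29.0]]
gauge 0.15 [112. 200. 146. 257.] 1160 [548. 299.  39.] [[482.0, 258.0, 5.0], [601.0, 326.0, 43.0]]
tall_gauge 0.67 [107. 200. 145. 259.] 1303 [546. 299.  39.] [[481.0, 257.0, -1.0], [601.0, 331.0, 43.0]]
```

```bash
python3 - <<'E'
import cv2
for n,(x0,y0,x1,y1) in {"scene":(90,100,390,290),"top":(90,140,420,260)}.items():
    i=cv2.imread(f"pics/{n}0.png"); i=cv2.resize(i,(512,384)) ; c=i[y0:y1,x0:x1]; cv2.imwrite(f"pics/{n}0c.png",cv2.resize(c,None,fx=2.4,fy=2.4,interpolation=cv2.INTER_CUBIC))
E
```

```text
(no output)
```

View pics/scene0c.png

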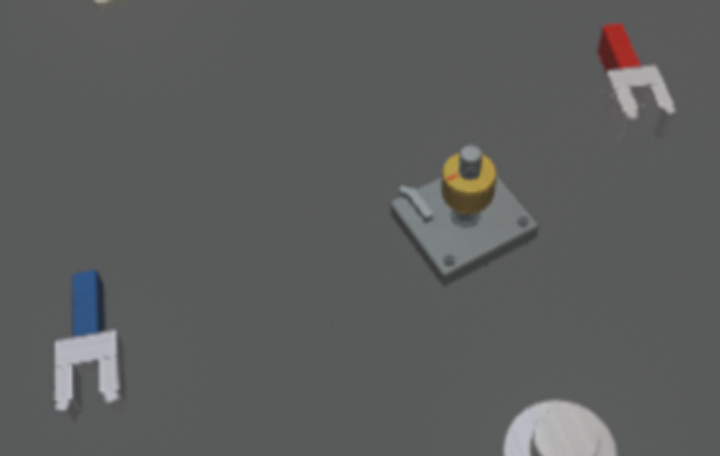

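View pics/top0c.png

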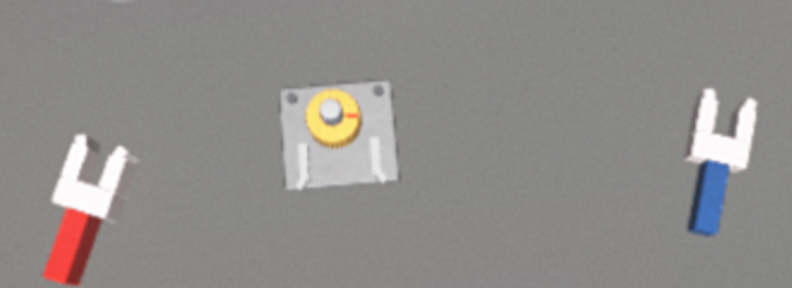

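View pics/scene0.png

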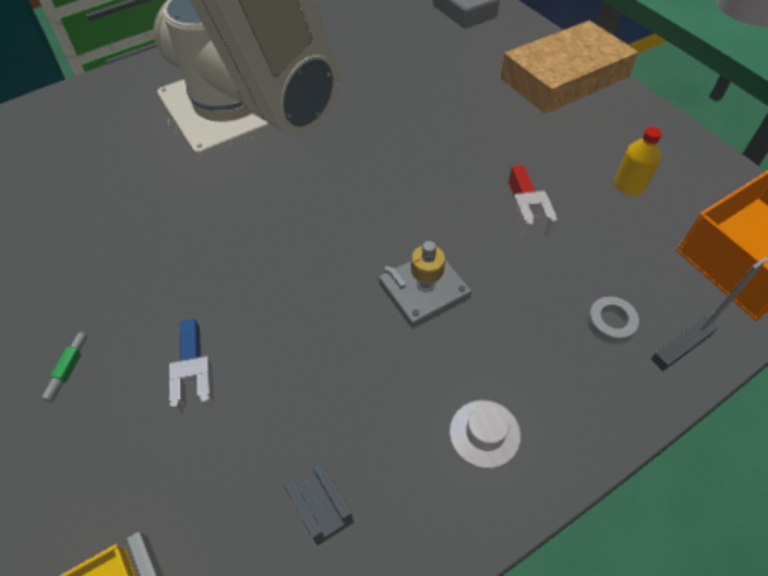

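```bash
cat > fit.py <<'E'
from h import *
from scipy.optimize import minimize
def box(x0,x1,y0,y1,z0,z1): return np.array([[x,y,z] for x in(x0,x1) for y in(y0,y1) for z in(z0,z1)],float)
def gaugeparts(h):
    return [box(-100,-34,-11,11,0,h),box(-34,-9.5,-26,26,0,h)]+[box(-9.5,30,*sorted((s*11,s*26)),0,h) if True else None for s in(1,-1)]
def cyl(rad,z0,z1):
    a=np.linspace(0,2*np.pi,40); return np.array([[rad*np.cos(t),rad*np.sin(t),z] for t in a for z in(z0,z1)])
STAND=[box(-50,45,-52,52,0,22)]
COLL=[cyl(23.2,56,88)]; ROD=[cyl(9.5,22,112)]
def proj(s,P):
    T=np.linalg.inv(np.array(s["extrinsics"])); c=P@T[:3,:3].T+T[:3,3]
    uv,_=cv2.projectPoints(c.reshape(-1,1,3),np.zeros(3),np.zeros(3),s["mtx"],np.array([s["k1"],0,0,0.])); return uv.reshape(-1,2)
K=8
def render(s,parts,pose,roi):
    x0,y0,x1,y1=roi; im=np.zeros(((y1-y0)*K,(x1-x0)*K),np.uint8)
    c,q=np.cos(pose[2]),np.sin(pose[2]); R=np.array([[c,-q,0],[q,c,0],[0,0,1]]); z=pose[3] if len(pose)>3 else 0
    for p in parts:
        uv=proj(s,p@R.T+[pose[0],pose[1],z]); uv=(uv-[x0,y0]+.5)*K-.5
        cv2.fillConvexPoly(im,cv2.convexHull(np.round(uv*16).astype(np.int32)),1,shift=4)
    return cv2.resize(im.astype(np.float32),(x1-x0,y1-y0),interpolation=cv2.INTER_AREA)
def fit(s,mask,parts,p0,ignore=None,z=0):
    v,u=np.nonzero(mask); roi=(max(u.min()-12,0),max(v.min()-12,0),min(u.max()+12,512),min(v.max()+12,384))
    m=mask[roi[1]:roi[3],roi[0]:roi[2]].astype(np.float32); m=cv2.GaussianBlur(m,(0,0),.7)
    def cost(q):
        d=cv2.GaussianBlur(render(s,parts,[q[0],q[1],q[2]/40,z],roi),(0,0),.7)-m
        return float((d**2).sum())
    best=None
    for dx in(-6,6):
        o=minimize(cost,[p0[0]+dx,p0[1]+dx,p0[2]*40],method="Nelder-Mead",options=dict(initial_simplex=np.array([p0[0]+dx,p0[1]+dx,p0[2]*40])+np.array([[0,0,0],[9,0,0],[0,9,0],[0,0,9]]),xatol=.05,fatol=.01))
        if best is None or o.fun<best.fun: best=o
    return np.array([best.x[0],best.x[1],best.x[2]/40]),best.fun,mask.sum()
E
python3 - <<'E'
from fit import *
for n in("scene","top"):
    s=snapshot(n)
    hsv=cv2.cvtColor(s["image"],cv2.COLOR_RGB2HSV)
    for t,parts,p0 in(("gauge",gaugeparts(26),(550,-285,.2)),("tall_gauge",gaugeparts(40),(560,297,-.4)),("stand",STAND+COLL+ROD,(585,62,.05))):
        ms=masks_of(s,t)
        if not ms: print(n,t,"none");continue
        m=ms[0]["mask"]
        if t=="stand":
            c=masks_of(s,"collar"); m=m|c[0]["mask"] if c else m
        b=None
        for dth in(0,.4,-.4,):
            f=fit(s,m,parts,(p0[0],p0[1],p0[2]+dth))
            if b is None or f[1]<b[1]: b=f
        print(n,t,np.round(b[0],3),round(b[1],1),b[2])
        p,_,_=pts(s,ms[0]["mask"]); h={"gauge":26,"tall_gauge":40,"stand":22}[t]
        k=abs(p[:,2]-h)<5; print("  zmed top",np.median(p[k,2]),p[k,2].std())
E
```

```text
scene gauge [ 5.47668e+02 -2.91243e+02 -3.55000e-01] 121.4 998
  zmed top 26.61585519815486 1.5213739011836018
scene tall_gauge [ 5.67168e+02  2.89203e+02 -4.22000e-01] 34.3 903
  zmed top 40.092939240881265 1.6547450230401606
scene stand [ 5.85264e+02  6.32200e+01 -3.40000e-02] 48.5 2000
  zmed top 22.85468885230489 1.5132735846523668
top gauge [ 5.50177e+02 -2.91949e+02 -3.64000e-01] 70.5 902
  zmed top 25.87020855617999 1.489666804690915
top tall_gauge [ 5.70769e+02  2.88337e+02 -4.13000e-01] 32.1 1225
  zmed top 39.999665690124175 1.5614047049830242
top stand [ 5.88611e+02  6.36480e+01 -4.20000e-02] 42.6 1977
  zmed top 22.209921000921156 1.5785050696799268
```

```bash
python3 - <<'E'
from fit import *
ims=[]
for n,roi in(("scene",(100,200,152,284)),("top",(364,168,416,248))):
    s=snapshot(n); x0,y0,x1,y1=roi
    m=masks_of(s,"gauge")[0]["mask"]; q=(547.7,-291.2,-.355) if n=="scene" else (550.2,-291.9,-.364)
    im=cv2.resize(cv2.cvtColor(s["image"],4)[y0:y1,x0:x1],None,fx=7,fy=7,interpolation=cv2.INTER_NEAREST)
    rr=cv2.resize(render(s,gaugeparts(26),q,roi),None,fx=7,fy=7); 
    for a,col in((rr,(0,255,0)),(cv2.resize(m[y0:y1,x0:x1].astype(np.float32),None,fx=7,fy=7),(0,0,255))):
        cs,_=cv2.findContours((a>.5).astype(np.uint8),0,1); cv2.drawContours(im,cs,-1,col,1)
    ims.append(im[:560])
cv2.imwrite("pics/ov.png",np.hstack([i for i in ims]))
E
```

```text
(no output)
```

View pics/ov.png

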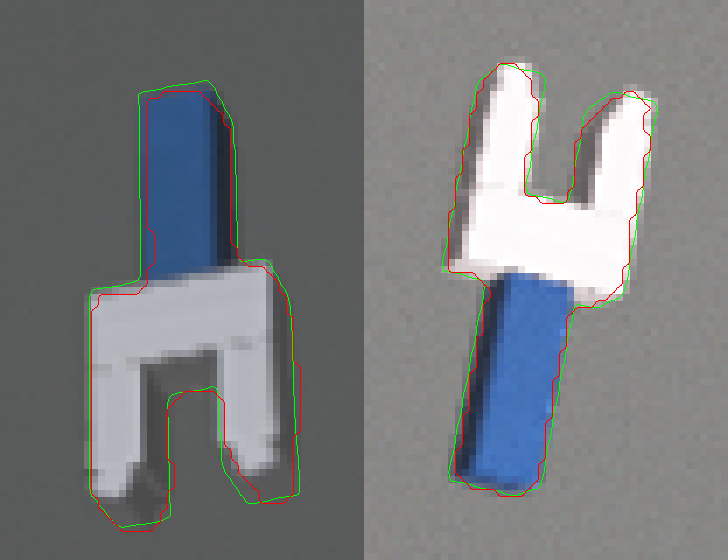

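```bash
cat >> fit.py <<'E'
def flat(parts,h): 
    o=[]
    for p in parts:
        q=p.copy(); q[:,2]=h; o.append(q)
    return o
def topmask(s,near,n):
    """bright aluminium / blue pixels near the network's mask"""
    im=s["image"].astype(int); hsv=cv2.cvtColor(s["image"],cv2.COLOR_RGB2HSV)
    near=cv2.dilate(near.astype(np.uint8),np.ones((5,5)))>0
    al=(im.min(2)>(130 if n=="scene" else 195)); bl=(hsv[...,0]>95)&(hsv[...,0]<125)&(hsv[...,1]>120)&(im[...,2]>(105 if n=="scene" else 130))
    return near&(al|bl)
E
python3 - <<'E'
from fit import *
ims=[]
for n,roi in(("scene",(100,200,152,280)),("top",(364,168,416,248))):
    s=snapshot(n); x0,y0,x1,y1=roi
    m=topmask(s,masks_of(s,"gauge")[0]["mask"],n)
    P=flat(gaugeparts(26),26); q,c,k=fit(s,m,P,(549,-291,-.36)); print(n,np.round(q,3),c,k)
    im=cv2.resize(cv2.cvtColor(s["image"],4)[y0:y1,x0:x1],None,fx=7,fy=7,interpolation=cv2.INTER_NEAREST)
    rr=cv2.resize(render(s,P,q,roi),None,fx=7,fy=7); 
    for a,col in((rr,(0,255,0)),(cv2.resize(m[y0:y1,x0:x1].astype(np.float32),None,fx=7,fy=7),(0,0,255))):
        cs,_=cv2.findContours((a>.5).astype(np.uint8),0,1); cv2.drawContours(im,cs,-1,col,1)
    ims.append(im[:560])
cv2.imwrite("pics/ov2.png",np.hstack([i for i in ims]))
E
```

```text
scene [ 5.49726e+02 -2.91752e+02 -3.64000e-01] 27.80974578857422 772
top [ 5.49181e+02 -2.91006e+02 -3.67000e-01] 24.197418212890625 785
```

View pics/ov2.png

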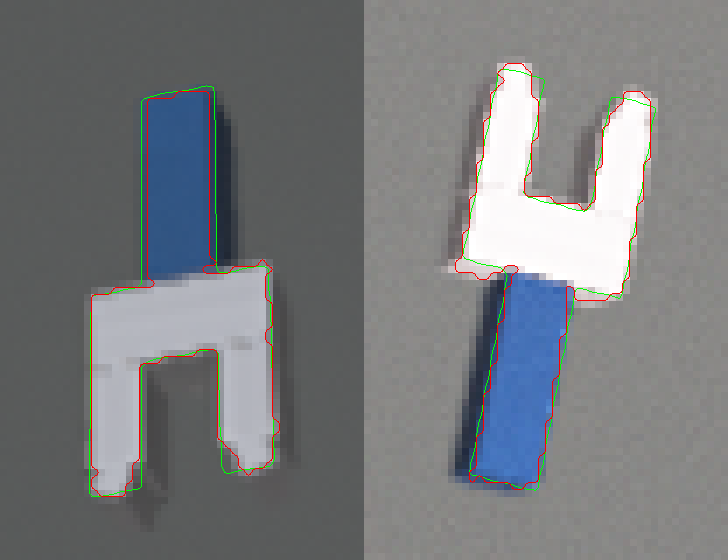

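step_arm(targets=[1, 0, 0, -1, 0, 0, 0])

```text
clock: 1.5
eef_pos: [248.5, -490.6, 304.8]
tcp_rot: [-3.055, -0.73, 0.0]
wrist_force: [-0.0, -0.4, 0.1]
width: 85.2
```

```bash
cat > plan.py <<'E'
import sys
from h import *
from scipy.spatial.transform import Rotation as Ro
def plan(goal,psi,n,op,long=0):
    """rows from measured pose to goal (mm), tool straight down with yaw psi, in n rows"""
    st=readout.get_state(); p=np.array(st["eef_pos"],float); R=Ro.from_rotvec(st["tcp_rot"])
    G=Ro.from_euler("z",psi)*Ro.from_euler("x",np.pi)
    d=(R.inv()*G).as_rotvec()
    rows=[];
    for i in range(n):
        Ri=R*Ro.from_rotvec(d*i/n); t=Ri.inv().apply((np.array(goal)-p)/n)
        rows.append([op]+[round(float(a),1) for a in t]+[round(float(a),2) for a in np.degrees(d)/n])
    f=np.round
    print("pos",f(p,2),"psi",round(float(np.arctan2(R.as_matrix()[1,0],R.as_matrix()[0,0])),4),"tilt",f((R.inv()*G).as_rotvec(degrees=True),2),"F",f(st["wrist_force"],1),"T",f(st["ft_torque"],3),"w",f(st["width"],1),"q6",round(float(st["joint_pos"][5]),3),"t",round(float(st["clock"]),2))
    for k in range(0,n,10): print(sum(rows[k:k+10],[]))
if __name__=="__main__":
    a=[float(x) for x in sys.argv[1:]]; plan(a[:3],a[3],int(a[4]),a[5])
E
python3 plan.py 476.6 -263.5 170 2.777 17 1
```

```text
pos [ 248.47 -490.64  304.8 ] psi 0.4687 tilt [-0.0000e+00 -1.0000e-02 -1.3225e+02] F [-0.  -0.4  0.1] T [-0.032 -0.003 -0.013] w 85.2 q6 1.418 t 1.5
[1.0, 18.0, -5.9, 7.9, -0.0, -0.0, -7.78, 1.0, 18.6, -3.4, 7.9, -0.0, -0.0, -7.78, 1.0, 18.9, -0.8, 7.9, -0.0, -0.0, -7.78, 1.0, 18.9, 1.8, 7.9, -0.0, -0.0, -7.78, 1.0, 18.4, 4.3, 7.9, -0.0, -0.0, -7.78, 1.0, 17.7, 6.8, 7.9, -0.0, -0.0, -7.78, 1.0, 16.6, 9.1, 7.9, -0.0, -0.0, -7.78, 1.0, 15.2, 11.2, 7.9, -0.0, -0.0, -7.78, 1.0, 13.6, 13.2, 7.9, -0.0, -0.0, -7.78, 1.0, 11.7, 14.9, 7.9, -0.0, -0.0, -7.78]
[1.0, 9.5, 16.4, 7.9, -0.0, -0.0, -7.78, 1.0, 7.2, 17.5, 7.9, -0.0, -0.0, -7.78, 1.0, 4.8, 18.3, 7.9, -0.0, -0.0, -7.78, 1.0, 2.3, 18.8, 7.9, -0.0, -0.0, -7.78, 1.0, -0.3, 18.9, 7.9, -0.0, -0.0, -7.78, 1.0, -2.9, 18.7, 7.9, -0.0, -0.0, -7.78, 1.0, -5.4, 18.2, 7.9, -0.0, -0.0, -7.78]
```

step_arm(targets=[1, 18, -6, 8, 0, 0, -7.8, 1, 18.6, -3.4, 8, 0, 0, -7.8, 1, 19, -0.8, 8, 0, 0, -7.8, 1, 19, 1.8, 8, 0, 0, -7.8, 1, 18.4, 4.3, 8, 0, 0, -7.8, 1, 17.7, 6.8, 8, 0, 0, -7.8, 1, 16.6, 9, 8, 0, 0, -7.8, 1, 15, 11, 8, 0, 0, -7.8, 1, 13.6, 13, 8, 0, 0, -7.8, 1, 11.7, 15, 8, 0, 0, -7.8])

```text
clock: 2.5
eef_pos: [382.9, -351.6, 223.6]
tcp_rot: [1.853, 2.533, -0.003]
wrist_force: [-0.5, 0.4, 0.3]
width: 85.5
```

step_arm(targets=[1, 9.5, 16.4, 8, 0, 0, -7.8, 1, 7, 17.5, 8, 0, 0, -7.8, 1, 4.8, 18.3, 8, 0, 0, -7.8, 1, 2.3, 18.8, 8, 0, 0, -7.8, 1, -0.3, 19, 8, 0, 0, -7.8, 1, -3, 18.7, 8, 0, 0, -7.8, 1, -5.4, 18, 8, 0, 0, -7.8])

```text
clock: 3.2
eef_pos: [474.2, -248.2, 165.9]
tcp_rot: [0.421, 3.11, -0.007]
wrist_force: [0.4, 0.4, -0.4]
width: 85.9
```

```bash
python3 plan.py 476.6 -263.5 110 2.777 5 1
```

```text
pos [ 474.18 -248.19  165.94] psi 2.8725 tilt [-0.23  0.24  5.47] F [ 0.4  0.4 -0.4] T [ 0.045 -0.011 -0.006] w 85.9 q6 -0.369 t 3.2
[1.0, -1.2, -2.8, 11.2, -0.05, 0.05, 1.09, 1.0, -1.3, -2.8, 11.2, -0.05, 0.05, 1.09, 1.0, -1.4, -2.7, 11.2, -0.05, 0.05, 1.09, 1.0, -1.4, -2.7, 11.2, -0.05, 0.05, 1.09, 1.0, -1.5, -2.7, 11.2, -0.05, 0.05, 1.09]
```

step_arm(targets=[1, -1.2, -2.8, 11, 0, 0, 1.1, 1, -1.3, -2.8, 11, 0, 0, 1.1, 1, -1.4, -2.7, 11, 0, 0, 1.1, 1, -1.4, -2.7, 11, 0, 0, 1.1, 1, -1.5, -2.7, 8, 0, 0, 1.1, 1, 0, 0, 0, 0, 0, 0])

```text
clock: 3.8
eef_pos: [476.4, -265.1, 109.1]
tcp_rot: [0.589, 3.084, -0.006]
wrist_force: [-0.4, 0.5, -0.6]
width: 85.6
```

```bash
python3 plan.py 476.6 -263.5 77 2.777 4 1; python3 - <<'E'
from fit import *
s=snapshot("top"); save(s,"t1.png"); s=snapshot("scene"); save(s,"s1.png")
E
```

```text
pos [ 476.42 -265.07  109.12] psi 2.7643 tilt [-0.21  0.17 -0.73] F [-0.4  0.5 -0.6] T [-0.036 -0.003  0.053] w 85.6 q6 -0.283 t 3.8
[1.0, 0.1, 0.4, 8.0, -0.05, 0.04, -0.18, 1.0, 0.1, 0.4, 8.0, -0.05, 0.04, -0.18, 1.0, 0.1, 0.4, 8.0, -0.05, 0.04, -0.18, 1.0, 0.1, 0.4, 8.0, -0.05, 0.04, -0.18]
```

View pics/s1.png

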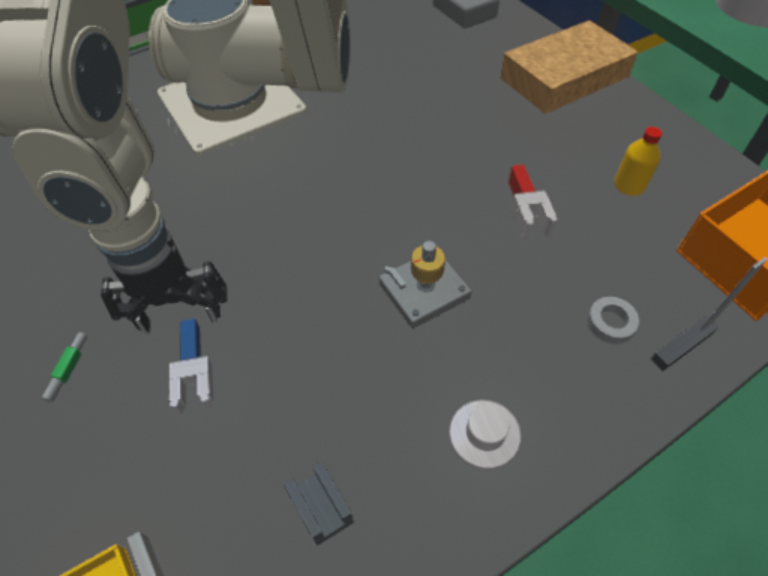

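step_arm(targets=[1, 0, 0.4, 9, 0, 0, -0.2, 1, 0, 0.4, 8, 0, 0, -0.2, 1, 0, 0.4, 8, 0, 0, -0.2, 1, 0, 0.4, 5, 0, 0, -0.2, 1, 0, 0, 0, 0, 0, 0])

```text
clock: 4.4
eef_pos: [477.8, -263.5, 78.6]
tcp_rot: [0.561, 3.086, -0.008]
wrist_force: [0.1, 0.7, 0.9]
width: 85.4
```

```bash
python3 plan.py 476.6 -263.5 77 2.777 1 1
```

```text
pos [ 477.76 -263.48   78.62] psi 2.7817 tilt [-0.25  0.34  0.27] F [0.1 0.7 0.9] T [-0.04   0.012 -0.002] w 85.4 q6 -0.297 t 4.4
[1.0, 1.1, -0.4, 1.6, -0.25, 0.34, 0.27]
```

step_arm(targets=[1, 0.5, 0, 1.5, -0.25, 0.35, 0.2, 0, 0, 0, 0, 0, 0, 0, 0, 0, 0, 0, 0, 0, 0, 0, 0, 0, 0, 0, 0, 0, 0, 0, 0, 0, 0, 0, 0, 0, 0, 0, 0, 0, 0, 0])

```text
clock: 5.0
eef_pos: [477.7, -263.5, 77.8]
tcp_rot: [0.568, 3.089, -0.0]
wrist_force: [-0.1, 0.6, -2.4]
width: 20.9
```

```bash
python3 plan.py 476.6 -263.5 77 2.777 1 0
```

```text
pos [ 477.69 -263.46   77.83] psi 2.7781 tilt [-0.    0.03  0.06] F [-0.1  0.6 -2.4] T [-0.01  -0.019  0.042] w 20.9 q6 -0.294 t 5.0
[0.0, 1.0, -0.4, 0.8, -0.0, 0.03, 0.06]
```

step_arm(targets=[0, 0, 0, -10, 0, 0, 0, 0, 0, 0, -15, 0, 0, 0, 0, 0, 0, -15, 0, 0, 0, 0, 0, 0, 0, 0, 0, 0])

```text
clock: 5.4
eef_pos: [476.7, -262.7, 119.4]
tcp_rot: [-0.567, -3.087, -0.002]
wrist_force: [-0.3, -0.3, -2.1]
width: 20.7
```

```bash
python3 plan.py 415 70 112 3.1036 16 0
```

```text
pos [ 476.68 -262.74  119.42] psi 2.7781 tilt [  0.08  -0.16 -18.65] F [-0.3 -0.3 -2.1] T [-0.016  0.148 -0.033] w 20.7 q6 -0.294 t 5.4
[0.0, 11.0, 18.1, 0.5, 0.0, -0.01, -1.17, 0.0, 10.6, 18.3, 0.5, 0.0, -0.01, -1.17, 0.0, 10.3, 18.5, 0.5, 0.0, -0.01, -1.17, 0.0, 9.9, 18.7, 0.5, 0.0, -0.01, -1.17, 0.0, 9.5, 18.9, 0.5, 0.0, -0.01, -1.17, 0.0, 9.1, 19.1, 0.5, 0.0, -0.01, -1.17, 0.0, 8.7, 19.3, 0.5, 0.0, -0.01, -1.17, 0.0, 8.3, 19.4, 0.5, 0.0, -0.01, -1.17, 0.0, 7.9, 19.6, 0.5, 0.0, -0.01, -1.17, 0.0, 7.5, 19.8, 0.5, 0.0, -0.01, -1.17]
[0.0, 7.1, 19.9, 0.5, 0.0, -0.01, -1.17, 0.0, 6.7, 20.1, 0.5, 0.0, -0.01, -1.17, 0.0, 6.3, 20.2, 0.5, 0.0, -0.01, -1.17, 0.0, 5.9, 20.3, 0.5, 0.0, -0.01, -1.17, 0.0, 5.5, 20.4, 0.5, 0.0, -0.01, -1.17, 0.0, 5.1, 20.5, 0.5, 0.0, -0.01, -1.17]
```

step_arm(targets=[0, 11, 18, 0.5, 0, 0, -1.2, 0, 10.6, 18.3, 0.5, 0, 0, -1.2, 0, 10.3, 18.5, 0.5, 0, 0, -1.2, 0, 10, 18.7, 0.5, 0, 0, -1.2, 0, 9.5, 19, 0.5, 0, 0, -1.2, 0, 9, 19, 0.5, 0, 0, -1.2, 0, 8.7, 19.3, 0.5, 0, 0, -1.2, 0, 8.3, 19.4, 0.5, 0, 0, -1.2, 0, 8, 19.6, 0.5, 0, 0, -1.2, 0, 7.5, 19.8, 0.5, 0, 0, -1.2])

```text
clock: 6.4
eef_pos: [426.3, -38.0, 110.1]
tcp_rot: [-0.214, -3.122, -0.01]
wrist_force: [-0.0, -0.0, -3.4]
width: 20.6
```

step_arm(targets=[0, 7, 20, 0.5, 0, 0, -1.2, 0, 6.7, 20, 0.5, 0, 0, -1.2, 0, 6, 20, 0.5, 0, 0, -1.2, 0, 5, 15, 0.5, 0, 0, -1, 0, 3, 10, 0.5, 0, 0, -0.5, 0, 0, 0, 0, 0, 0, 0])

```text
clock: 7.0
eef_pos: [397.1, 60.5, 105.7]
tcp_rot: [-0.05, -3.122, -0.014]
wrist_force: [-0.2, -0.8, -3.2]
width: 20.7
```

```bash
python3 plan.py 415 70 112 3.1036 3 0; cat > look.py <<'E'
from fit import *
import sys
# fit stand & held gauge in both views; args: gauge guess x y yaw zbottom, tag
gx,gy,gyaw,gz=map(float,sys.argv[1:5]); tag=sys.argv[5]
for n in("scene","top"):
    s=snapshot(n); save(s,f"{tag}_{n}.png")
    im=s["image"].copy(); 
    for t in("stand","gauge"):
        ms=masks_of(s,t); print(n,t,[(round(m["p"],2),int(m["mask"].sum())) for m in ms])
    np.save(f"{tag}_{n}.npy",dict(s),allow_pickle=True)
E
python3 look.py 500 66 -.038 34 a
```

```text
pos [397.06  60.52 105.75] psi 3.1097 tilt [ 0.48 -1.12  0.34] F [-0.2 -0.8 -3.2] T [ 0.012  0.118 -0.03 ] w 20.7 q6 -0.031 t 7.0
[0.0, -5.8, 3.4, -2.2, 0.16, -0.37, 0.11, 0.0, -5.8, 3.4, -2.1, 0.16, -0.37, 0.11, 0.0, -5.8, 3.4, -2.1, 0.16, -0.37, 0.11]
scene stand []
scene gauge [(0.82, 829)]
top stand [(0.6, 2094)]
top gauge [(0.58, 119)]
```

```bash
python3 - <<'E'
import cv2,numpy as np
o=[]
for n,(x0,y0,x1,y1) in {"scene":(215,130,335,230),"top":(170,150,290,250)}.items():
    s=np.load(f"a_{n}.npy",allow_pickle=True).item(); o.append(cv2.resize(cv2.cvtColor(s["image"],4)[y0:y1,x0:x1],None,fx=3.3,fy=3.3,interpolation=cv2.INTER_CUBIC))
    print(n)
cv2.imwrite("pics/a_c.png",np.vstack(o) if 0 else np.hstack(o))
E
```

```text
scene
top
```

View pics/a_c.png

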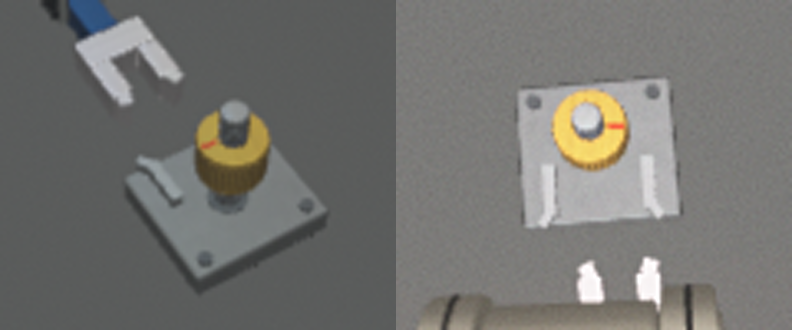

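step_arm(targets=[0, -5.8, 3.4, -1, 0.16, -0.4, 0.1, 0, -5.8, 3.4, -1, 0.16, -0.4, 0.1, 0, -4, 2.5, -1, 0.16, -0.4, 0.1, 0, 0, 0, 0, 0, 0, 0])

```text
clock: 7.7
eef_pos: [417.2, 66.7, 109.2]
tcp_rot: [0.07, 3.135, -0.002]
wrist_force: [0.8, 0.2, -2.9]
width: 20.7
```

```bash
python3 plan.py 415 70 107 3.1036 1 0; python3 look.py 500 66 -.038 34 b; cat > rel.py <<'E'
import sys
from fit import *
tag,h=sys.argv[1],float(sys.argv[2]); g0=[float(v) for v in sys.argv[3:6]]
for n in("scene","top"):
    s=np.load(f"{tag}_{n}.npy",allow_pickle=True).item(); im=s["image"].astype(int); hsv=cv2.cvtColor(s["image"],cv2.COLOR_RGB2HSV)
    vv,uu=np.mgrid[:384,:512]
    # stand silhouette: gray top + brass
    P=STAND+COLL+ROD; m=render(s,P,(587,63.4,-.038),(0,0,512,384)); near=cv2.dilate((m>.3).astype(np.uint8),np.ones((9,9)))>0
    print(n,"bg/stand gray",np.median(im[near&(m<.1)],0),np.median(im[m>.9],0))
    np.savez(f"{tag}_{n}_roi.npz",near=near)
E
python3 rel.py b 34 500 66 -.038
```

```text
pos [417.16  66.68 109.24] psi 3.0969 tilt [-0.06  0.31 -0.38] F [ 0.8  0.2 -2.9] T [0.021 0.165 0.035] w 20.7 q6 0.005 t 7.7
[0.0, 2.3, 3.2, 2.2, -0.06, 0.31, -0.38]
scene stand [(0.93, 2027)]
scene gauge [(0.67, 843)]
top stand [(0.62, 1995)]
top gauge []
scene bg/stand gray [91. 93. 92.] [121. 125. 117.]
top bg/stand gray [125. 124. 121.] [178. 176. 175.]
```

```bash
cat > rel.py <<'E'
import sys
from fit import *
tag,h=sys.argv[1],float(sys.argv[2]); g0=[float(v) for v in sys.argv[3:6]]
def bar(x0,x1,y0,y1,z): return box(x0,x1,y0,y1,z,z)
out=[]
for n in("scene","top"):
    s=np.load(f"{tag}_{n}.npy",allow_pickle=True).item(); im=s["image"].astype(int); hsv=cv2.cvtColor(s["image"],cv2.COLOR_RGB2HSV)
    P=flat(STAND,22)+COLL+ROD; m=render(s,P,(587,63.4,-.038),(0,0,512,384)); near=cv2.dilate((m>.3).astype(np.uint8),np.ones((7,7)))>0
    br=im.mean(2); mk=near&((br>(106 if n=="scene" else 150))|((hsv[...,1]>120)&(hsv[...,0]<35)))
    mk=cv2.morphologyEx(mk.astype(np.uint8),cv2.MORPH_CLOSE,np.ones((7,7)))>0
    q,c,k=fit(s,mk,P,(587,63.4,-.038)); print(n,"stand",np.round(q,3),round(c,1),k)
    G=flat([box(-34,-9.5,-26,26,0,0),box(-9.5,30,11,26,0,0),box(-9.5,30,-26,-11,0,0)],h)
    if n=="top": G=flat([box(2,30,11,26,0,0),box(2,30,-26,-11,0,0)],h)
    gm=render(s,G,g0,(0,0,512,384)); nr=cv2.dilate((gm>.3).astype(np.uint8),np.ones((9,9)))>0
    gk=nr&(im.min(2)>(130 if n=="scene" else 195))
    g,c,k=fit(s,gk,G,g0); print(n,"gauge",np.round(g,3),round(c,1),k)
    o=cv2.cvtColor(s["image"],4); 
    b=cv2.resize(o,None,fx=5,fy=5,interpolation=cv2.INTER_CUBIC)
    for a,col in((mk,(0,0,255)),(render(s,P,q,(0,0,512,384))>.5,(0,255,0)),(gk,(0,0,255)),(render(s,G,g,(0,0,512,384))>.5,(255,255,0))):
        cs,_=cv2.findContours(cv2.resize(a.astype(np.float32),None,fx=5,fy=5).__gt__(.5).astype(np.uint8),0,1); cv2.drawContours(b,cs,-1,col,1)
    x0,y0,x1,y1=(225,125,305,225) if n=="scene" else (195,165,275,265)
    out.append(b[y0*5:y1*5,x0*5:x1*5])
    d=g-q; cc,ss=np.cos(q[2]),np.sin(q[2]); print("  gauge in stand frame: x %.1f y %.1f yaw %.3f"%(cc*d[0]+ss*d[1],-ss*d[0]+cc*d[1],d[2]))
cv2.imwrite(f"pics/{tag}_rel.png",np.hstack(out))
E
python3 rel.py b 57.5 494 64 -.044
```

```text
scene stand [ 5.85496e+02  6.35510e+01 -3.00000e-02] 72.8 1664
scene gauge [ 4.94354e+02  6.32200e+01 -4.40000e-02] 5.6 361
  gauge in stand frame: x -91.1 y -3.1 yaw -0.014
top stand [ 5.86517e+02  6.34360e+01 -2.30000e-02] 40.0 1964
top gauge [4.99428e+02 6.22410e+01 1.90000e-02] 49.7 109
  gauge in stand frame: x -87.0 y -3.2 yaw 0.042
```

View pics/b_rel.png

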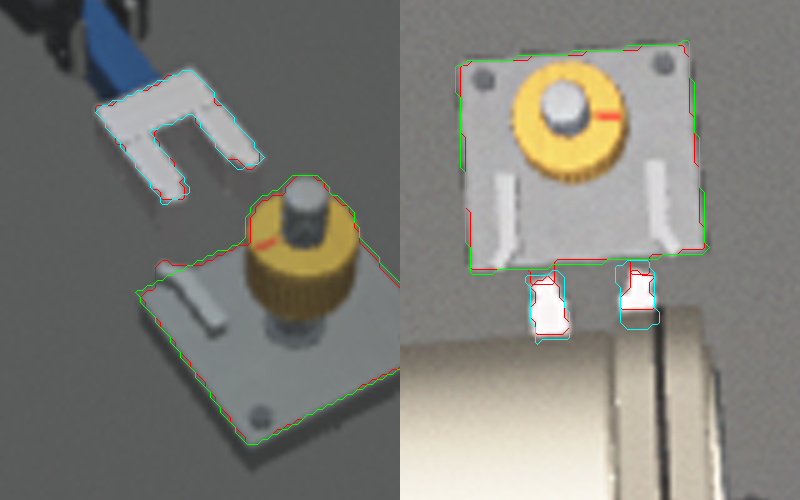

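```bash
cat > edges.py <<'E'
import sys
from fit import *
tag=sys.argv[1]
for n in("scene","top"):
    s=np.load(f"{tag}_{n}.npy",allow_pickle=True).item(); g=cv2.cvtColor(s["image"],cv2.COLOR_RGB2GRAY).astype(np.float32)
    X0,Y0,th=586.5,63.4,-.032; c,q=np.cos(th),np.sin(th)
    def samp(a,b):
        P=np.stack([X0+c*a-q*b,Y0+q*a+c*b,np.full_like(a,22)],-1).reshape(-1,3); uv=proj(s,P).astype(np.float32).reshape(a.shape+(2,))
        return cv2.remap(g,uv[...,0],uv[...,1],cv2.INTER_LINEAR)
    for name,along,pos,rng in(("entry",1,-50,(-48,48)),("back",1,45,(-48,48)),("right",0,-52,(-46,41)),("left",0,52,(-46,41))):
        t=np.arange(rng[0],rng[1],1.); d=np.arange(-8,8.01,.25)
        T,D=np.meshgrid(t,d,indexing="ij")
        a,b=(pos+D,T) if along==1 else (T,pos+D)
        pr=cv2.GaussianBlur(samp(a,b),(0,0),2.5); gr=np.gradient(pr,axis=1); gr*=-np.sign(pos)
        w=np.clip(-gr if 0 else gr,0,None); k=w.argmax(1); pk=d[k]; 
        for _ in range(4):
            f=np.polyfit(t,pk,1) if _==0 else np.polyfit(t[ok],pk[ok],1); r_=pk-np.polyval(f,t); ok=abs(r_)<max(.7,1.5*np.median(abs(r_)))
        sl=f[0] if along==0 else -f[0]
        print(n,name,"offset %.2f (at 0) yaw %.4f n %d res %.2f"%(f[1],th+sl,ok.sum(),r_[ok].std()))
E
python3 edges.py b
```

```text
scene entry offset 2.71 (at 0) yaw -0.0906 n 61 res 1.12
scene back offset -0.83 (at 0) yaw -0.0263 n 96 res 0.12
scene right offset 0.18 (at 0) yaw -0.0285 n 87 res 0.17
scene left offset -1.47 (at 0) yaw -0.0327 n 65 res 0.21
top entry offset 1.78 (at 0) yaw -0.0222 n 83 res 0.38
top back offset -0.11 (at 0) yaw -0.0302 n 91 res 0.40
top right offset 1.17 (at 0) yaw -0.0292 n 83 res 0.38
top left offset -1.09 (at 0) yaw -0.0274 n 78 res 0.38
```

step_arm(targets=[0, 0, 0.7, 2.5, 0, 0.15, -0.45, 0, 0, 0.7, 2.5, 0, 0.15, -0.4, 0, 0, 0, 2, 0, 0, 0, 0, 0, 0, 0, 0, 0, 0])

```text
clock: 8.4
eef_pos: [415.9, 67.8, 101.3]
tcp_rot: [-0.045, -3.139, 0.001]
wrist_force: [0.7, -0.7, -3.1]
width: 20.9
```

```bash
python3 plan.py 448.4 67.2 101.3 3.1126 3 0
```

```text
pos [415.86  67.84 101.29] psi 3.1129 tilt [-0.06 -0.12  0.02] F [ 0.7 -0.7 -3.1] T [ 0.031  0.155 -0.029] w 20.9 q6 -0.009 t 8.4
[0.0, -10.8, 0.1, -0.0, -0.02, -0.04, 0.01, 0.0, -10.8, 0.1, -0.0, -0.02, -0.04, 0.01, 0.0, -10.8, 0.1, -0.0, -0.02, -0.04, 0.01]
```

step_arm(targets=[0, -8, 0.2, 0, 0, 0, 0, 0, -8, 0.1, 0, 0, 0, 0, 0, -6, 0.1, 0, 0, 0, 0, 0, -2, 0, 0, 0, 0, 0, 0, 0, 0, 0, 0, 0])

```text
$.targets: bad value
```

```bash
python3 plan.py 448.4 67.2 100 3.1126 3 0; python3 look.py 0 0 0 0 c; python3 - <<'E'
import cv2,numpy as np
o=[]
for n,(x0,y0,x1,y1) in {"scene":(215,130,335,230),"top":(170,150,290,250)}.items():
    s=np.load(f"c_{n}.npy",allow_pickle=True).item(); o.append(cv2.resize(cv2.cvtColor(s["image"],4)[y0:y1,x0:x1],None,fx=3.3,fy=3.3,interpolation=cv2.INTER_CUBIC))
cv2.imwrite("pics/c_c.png",np.hstack(o))
E
```

```text
pos [415.86  67.84 101.29] psi 3.1129 tilt [-0.06 -0.12  0.02] F [ 0.7 -0.7 -3.1] T [ 0.031  0.155 -0.029] w 20.9 q6 -0.009 t 8.4
[0.0, -10.9, 0.1, 0.4, -0.02, -0.04, 0.01, 0.0, -10.9, 0.1, 0.4, -0.02, -0.04, 0.01, 0.0, -10.8, 0.1, 0.4, -0.02, -0.04, 0.01]
scene stand [(0.56, 2042)]
scene gauge [(0.83, 821)]
top stand [(0.64, 2058), (0.5, 357)]
top gauge [(0.66, 70)]
```

View pics/c_c.png

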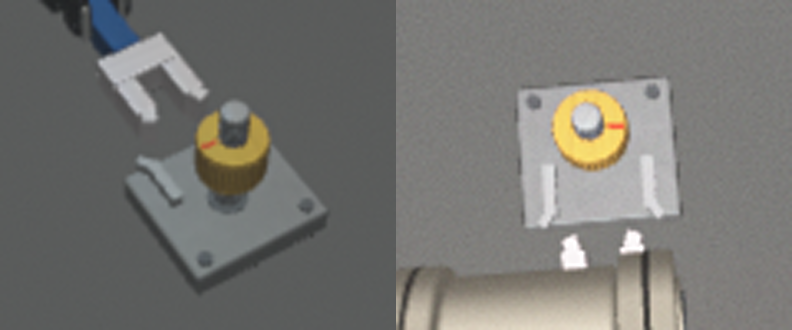

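step_arm(targets=[0, -8, 0.2, 0, 0, 0, 0, 0, -8, 0.1, 0, 0, 0, 0, 0, -6, 0, 0, 0, 0, 0, 0, -2, 0, 0, 0, 0, 0, 0, 0, 0, 0, 0, 0, 0])

```text
clock: 9.2
eef_pos: [443.2, 67.3, 101.9]
tcp_rot: [-0.045, -3.141, 0.002]
wrist_force: [-0.3, 0.5, -3.4]
width: 20.6
```

```bash
python3 plan.py 448.4 67.2 100 3.1126 1 0; python3 look.py 0 0 0 0 d; python3 - <<'E'
import cv2,numpy as np
o=[]
for n,(x0,y0,x1,y1) in {"scene":(215,130,335,230),"top":(170,150,290,250)}.items():
    s=np.load(f"d_{n}.npy",allow_pickle=True).item(); o.append(cv2.resize(cv2.cvtColor(s["image"],4)[y0:y1,x0:x1],None,fx=3.3,fy=3.3,interpolation=cv2.INTER_CUBIC))
cv2.imwrite("pics/d_c.png",np.hstack(o))
E
```

```text
pos [443.18  67.32 101.89] psi 3.1127 tilt [-0.06 -0.01  0.01] F [-0.3  0.5 -3.4] T [-0.016  0.198  0.016] w 20.6 q6 -0.007 t 9.2
[0.0, -5.2, 0.0, 1.9, -0.06, -0.01, 0.01]
scene stand [(0.68, 1892)]
scene gauge [(0.8, 788)]
top stand [(0.77, 1457)]
top gauge []
```

View pics/d_c.png

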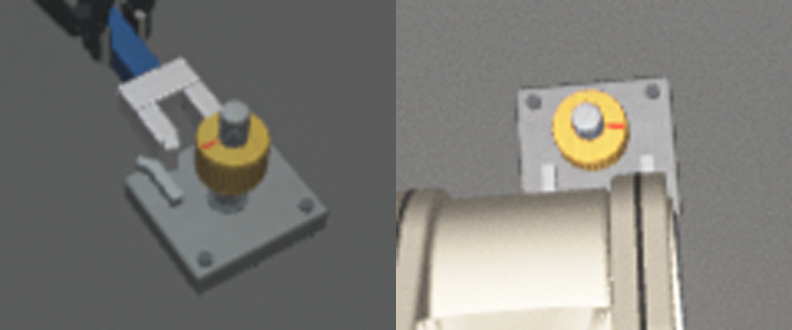

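step_arm(targets=[0, -1, 0, 1, 0, 0, 0, 0, -1, 0, 0.8, 0, 0, 0, 0, 0, 0, 0, 0, 0, 0])

```text
clock: 9.8
eef_pos: [444.4, 67.3, 100.2]
tcp_rot: [0.045, 3.141, -0.002]
wrist_force: [-0.4, -0.1, -2.5]
width: 20.6
```

```bash
python3 plan.py 448.4 67.2 100 3.1126 1 0
```

```text
pos [444.35  67.31 100.2 ] psi 3.1127 tilt [-0.06  0.    0.01] F [-0.4 -0.1 -2.5] T [ 0.037  0.091 -0.066] w 20.6 q6 -0.007 t 9.8
[0.0, -4.1, 0.0, 0.2, -0.06, 0.0, 0.01]
```

step_arm(targets=[0, -1, 0, 0.5, 0, 0, 0, 0, 0, 0, 0, 0, 0, 0])

```text
clock: 10.0
eef_pos: [445.4, 67.3, 99.8]
tcp_rot: [0.045, 3.141, -0.001]
wrist_force: [-0.9, -0.8, -2.0]
width: 20.8
```

step_arm(targets=[0, -1, 0, 0.4, 0, 0, 0, 0, 0, 0, 0, 0, 0, 0])

```text
clock: 10.2
eef_pos: [446.6, 67.3, 99.6]
tcp_rot: [0.045, 3.141, -0.001]
wrist_force: [0.3, 0.2, -0.5]
width: 21.3
```

```bash
python3 plan.py 448.4 67.2 100 3.1126 1 0
```

```text
pos [446.64  67.31  99.58] psi 3.1128 tilt [-0.05  0.04  0.01] F [ 0.3  0.2 -0.5] T [-0.005  0.023  0.007] w 21.3 q6 -0.007 t 10.2
[0.0, -1.8, -0.1, -0.4, -0.05, 0.04, 0.01]
```

step_arm(targets=[0, -4, 0, 0, 0, 0, 0, 0, -6, 0, 0, 0, 0, 0, 0, -6, 0, 0, 0, 0, 0, 0, -6, 0, 0, 0, 0, 0, 0, -4, 0, 0, 0, 0, 0, 0, 0, 0, 0, 0, 0, 0])

```text
clock: 10.8
eef_pos: [475.5, 66.5, 99.7]
tcp_rot: [0.045, 3.14, -0.001]
wrist_force: [-1.4, 0.0, -0.5]
width: 20.6
```

```bash
python3 plan.py 448.4 67.2 100 3.1126 1 0
```

```text
pos [475.53  66.47  99.66] psi 3.1129 tilt [-0.05  0.07  0.02] F [-1.4  0.  -0.5] T [0.013 0.091 0.039] w 20.6 q6 -0.007 t 10.8
[0.0, 27.1, -0.1, -0.4, -0.05, 0.07, 0.02]
```

step_arm(targets=[0, -5, 0, 0, 0, 0, 0, 0, -6, 0, 0, 0, 0, 0, 0, -6, 0, 0, 0, 0, 0, 0, -4, 0, 0, 0, 0, 0, 0, -3, 0, 0, 0, 0, 0, 0, 0, 0, 0, 0, 0, 0])

```text
clock: 11.4
eef_pos: [501.5, 65.7, 99.7]
tcp_rot: [0.045, 3.141, -0.001]
wrist_force: [-0.8, 0.7, 1.1]
width: 20.6
```

```bash
python3 plan.py 448.4 67.2 100 3.1126 1 0
```

```text
pos [501.52  65.75  99.74] psi 3.1129 tilt [-0.04  0.04  0.02] F [-0.8  0.7  1.1] T [ 0.034  0.104 -0.019] w 20.6 q6 -0.007 t 11.4
[0.0, 53.1, -0.1, -0.3, -0.04, 0.04, 0.02]
```

step_arm(targets=[0, -2, 0, 0, 0, 0, 0, 0, -2, 0, 0, 0, 0, 0, 0, -1.5, 0, 0, 0, 0, 0, 0, 0, 0, 0, 0, 0, 0])

```text
clock: 11.8
eef_pos: [507.0, 65.6, 99.8]
tcp_rot: [0.045, 3.141, -0.001]
wrist_force: [-0.5, 0.4, 0.4]
width: 20.7
```

step_arm(targets=[0, -1.5, 0, 0, 0, 0, 0, 0, -1.5, 0, 0, 0, 0, 0])

```text
clock: 12.0
eef_pos: [509.9, 65.5, 99.8]
tcp_rot: [-0.045, -3.141, 0.001]
wrist_force: [-2.7, -0.1, 0.6]
width: 20.6
```

step_arm(targets=[0, -1.5, 0, 0, 0, 0, 0, 0, -1.5, 0, 0, 0, 0, 0])

```text
clock: 12.2
eef_pos: [510.5, 65.6, 99.7]
tcp_rot: [-0.045, -3.136, 0.001]
wrist_force: [-10.6, -0.2, 10.3]
width: 20.6
```

step_arm(targets=[0, -1, 0, 0, 0, 0, 0, 0, -0.5, 0, 0, 0, 0, 0])

```text
clock: 12.4
eef_pos: [510.6, 65.6, 99.8]
tcp_rot: [-0.044, -3.133, 0.002]
wrist_force: [-3.9, -0.0, 1.1]
width: 20.9
```

```bash
python3 plan.py 510.2 65.4 99.7 3.1126 1 0
```

```text
pos [510.61  65.59  99.81] psi 3.1132 tilt [-0.07 -0.47  0.04] F [-3.9 -0.   1.1] T [0.057 0.333 0.003] w 20.9 q6 -0.006 t 12.4
[0.0, 0.4, -0.2, 0.1, -0.07, -0.47, 0.04]
```

step_arm(targets=[0, -0.3, 0, 0, 0, -0.45, 0, 0, 0, 0, 0, 0, 0, 0])

```text
clock: 12.6
eef_pos: [510.2, 65.6, 99.8]
tcp_rot: [-0.045, -3.139, 0.002]
wrist_force: [-0.8, 0.1, -0.7]
width: 20.6
```

```bash
python3 plan.py 510.2 65.4 99.7 3.1126 1 0
```

```text
pos [510.15  65.61  99.77] psi 3.1132 tilt [-0.07 -0.11  0.03] F [-0.8  0.1 -0.7] T [ 0.069  0.099 -0.039] w 20.6 q6 -0.006 t 12.6
[0.0, -0.1, -0.2, 0.1, -0.07, -0.11, 0.03]
```

Release, then rise straight up.

step_arm(targets=[1, -0.3, 0, 0.1, 0, 0, 0, 1, 0, 0, 0, 0, 0, 0, 1, 0, 0, 0, 0, 0, 0, 1, 0, 0, 0, 0, 0, 0, 1, 0, 0, 0, 0, 0, 0, 1, 0, 0, 0, 0, 0, 0])

```text
clock: 13.2
eef_pos: [512.4, 65.4, 100.0]
tcp_rot: [0.045, 3.14, -0.002]
wrist_force: [0.8, 0.4, 0.4]
width: 85.3
```

step_arm(targets=[1, 0, 0, -5, 0, 0, 0, 1, 0, 0, -15, 0, 0, 0, 1, 0, 0, -30, 0, 0, 0, 1, 0, 0, -30, 0, 0, 0, 1, 0, 0, -30, 0, 0, 0, 1, 0, 0, -20, 0, 0, 0, 1, 0, 0, 0, 0, 0, 0])

```text
clock: 13.9
eef_pos: [511.6, 65.6, 236.3]
tcp_rot: [-0.045, -3.141, 0.002]
wrist_force: [0.6, -0.2, -0.2]
width: 85.6
```

```bash
python3 plan.py 510.2 65.4 220 3.1126 1 1; python3 look.py 0 0 0 0 e; python3 - <<'E'
import cv2,numpy as np
o=[]
for n,(x0,y0,x1,y1) in {"scene":(215,130,335,230),"top":(170,150,290,250)}.items():
    s=np.load(f"e_{n}.npy",allow_pickle=True).item(); o.append(cv2.resize(cv2.cvtColor(s["image"],4)[y0:y1,x0:x1],None,fx=3.3,fy=3.3,interpolation=cv2.INTER_CUBIC))
cv2.imwrite("pics/e_c.png",np.hstack(o))
E
```

```text
pos [511.57  65.6  236.35] psi 3.1129 tilt [-0.08 -0.    0.02] F [ 0.6 -0.2 -0.2] T [ 0.043 -0.009  0.027] w 85.6 q6 -0.006 t 13.9
[1.0, 1.4, -0.2, 16.3, -0.08, -0.0, 0.02]
scene stand [(0.62, 1647)]
scene gauge [(0.93, 690)]
top stand []
top gauge [(0.26, 46)]
```

View pics/e_c.png

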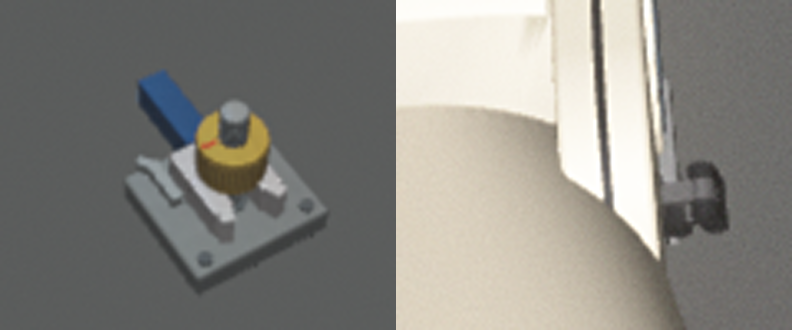

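```bash
python3 plan.py 587.3 63.3 200 -0.32 20 1
```

```text
pos [510.28  65.61 232.21] psi 3.1128 tilt [   0.55   -0.19 -163.31] F [-0.6 -0.5 -0.5] T [ 0.024 -0.009 -0.031] w 85.4 q6 -0.006 t 14.2
[1.0, -3.9, -0.0, 1.6, 0.03, -0.01, -8.17, 1.0, -3.8, -0.6, 1.6, 0.03, -0.01, -8.17, 1.0, -3.7, -1.1, 1.6, 0.03, -0.01, -8.17, 1.0, -3.5, -1.6, 1.6, 0.03, -0.01, -8.17, 1.0, -3.3, -2.1, 1.6, 0.03, -0.01, -8.17, 1.0, -2.9, -2.5, 1.6, 0.03, -0.01, -8.17, 1.0, -2.5, -2.9, 1.6, 0.03, -0.01, -8.17, 1.0, -2.1, -3.2, 1.6, 0.03, -0.01, -8.17, 1.0, -1.6, -3.5, 1.6, 0.03, -0.01, -8.17, 1.0, -1.1, -3.7, 1.6, 0.03, -0.01, -8.17]
[1.0, -0.6, -3.8, 1.6, 0.03, -0.01, -8.17, 1.0, -0.0, -3.9, 1.6, 0.03, -0.01, -8.17, 1.0, 0.5, -3.8, 1.6, 0.03, -0.01, -8.17, 1.0, 1.1, -3.7, 1.6, 0.03, -0.01, -8.17, 1.0, 1.6, -3.5, 1.6, 0.03, -0.01, -8.17, 1.0, 2.1, -3.3, 1.6, 0.03, -0.01, -8.17, 1.0, 2.5, -2.9, 1.6, 0.03, -0.01, -8.17, 1.0, 2.9, -2.5, 1.6, 0.03, -0.01, -8.17, 1.0, 3.2, -2.1, 1.6, 0.03, -0.01, -8.17, 1.0, 3.5, -1.6, 1.6, 0.03, -0.01, -8.17]
```

step_arm(targets=[1, -4, 0, 1, 0, 0, -8, 1, -3.8, -0.6, 1, 0, 0, -8, 1, -3.7, -1, 1, 0, 0, -8, 1, -3.5, -1.6, 1, 0, 0, -8, 1, -3.3, -2, 1, 0, 0, -8, 1, -3, -2.5, 1, 0, 0, -8, 1, -2.5, -3, 1, 0, 0, -8, 1, -2, -3.2, 1, 0, 0, -8, 1, -1.6, -3.5, 1, 0, 0, -8, 1, -1, -3.7, 1, 0, 0, -8])

```text
clock: 15.2
eef_pos: [547.2, 64.7, 211.6]
tcp_rot: [2.037, -2.367, -0.024]
wrist_force: [0.9, -0.5, 0.9]
width: 85.5
```

step_arm(targets=[1, -0.6, -3.8, 1, 0, 0, -8, 1, 0, -4, 1, 0, 0, -8, 1, 0.5, -3.8, 1, 0, 0, -8, 1, 1, -3.7, 1, 0, 0, -8, 1, 1.6, -3.5, 1, 0, 0, -8, 1, 2, -3.3, 1, 0, 0, -8, 1, 2.5, -3, 1, 0, 0, -7, 1, 3, -2.5, 1, 0, 0, -5, 1, 0, 0, 0, 0, 0, 0])

```text
clock: 16.1
eef_pos: [576.9, 65.0, 192.3]
tcp_rot: [2.977, -0.962, -0.061]
wrist_force: [0.7, 0.6, 0.5]
width: 85.6
```

```bash
python3 plan.py 587.3 63.3 165 -0.32 3 1
```

```text
pos [576.92  64.96 192.27] psi -0.6253 tilt [  1.08   2.1  -17.47] F [0.7 0.6 0.5] T [-0.008 -0.064 -0.025] w 85.6 q6 -2.549 t 16.1
[1.0, 3.4, -1.8, 8.9, 0.36, 0.7, -5.82, 1.0, 3.5, -1.4, 9.0, 0.36, 0.7, -5.82, 1.0, 3.5, -1.0, 9.0, 0.36, 0.7, -5.82]
```

step_arm(targets=[1, 3.4, -1.8, 5, 0.36, 0.7, -5.5, 1, 3.5, -1.4, 5, 0.36, 0.7, -5.5, 1, 3, -1, 5, 0.36, 0.7, -4, 1, 0, 0, 0, 0, 0, 0])

```text
clock: 16.5
eef_pos: [586.2, 63.5, 173.7]
tcp_rot: [3.088, -0.57, -0.006]
wrist_force: [0.1, -0.0, -0.1]
width: 85.2
```

```bash
python3 plan.py 587.3 63.3 165 -0.32 2 1
```

```text
pos [586.16  63.52 173.74] psi -0.365 tilt [ 0.09  0.19 -2.58] F [ 0.1 -0.  -0.1] T [0.012 0.026 0.003] w 85.2 q6 -2.811 t 16.5
[1.0, 0.6, -0.1, 4.4, 0.05, 0.1, -1.29, 1.0, 0.6, -0.1, 4.4, 0.05, 0.1, -1.29]
```

step_arm(targets=[1, 0.6, -0.1, 2, 0, 0.1, 0, 1, 0.4, -0.1, 2, 0, 0.1, 0, 1, 0, 0, 0, 0, 0, 0])

```text
clock: 16.8
eef_pos: [586.6, 63.4, 169.2]
tcp_rot: [3.085, -0.582, -0.003]
wrist_force: [-0.1, -0.7, 0.7]
width: 85.3
```

```bash
python3 plan.py 587.3 63.3 140 -0.365 3 1; python3 look.py 0 0 0 0 f; python3 - <<'E'
import cv2,numpy as np
o=[]
for n,(x0,y0,x1,y1) in {"scene":(215,110,335,230),"top":(170,130,290,250)}.items():
    s=np.load(f"f_{n}.npy",allow_pickle=True).item(); o.append(cv2.resize(cv2.cvtColor(s["image"],4)[y0:y1,x0:x1],None,fx=3.3,fy=3.3,interpolation=cv2.INTER_CUBIC))
cv2.imwrite("pics/f_c.png",np.hstack(o))
E
```

```text
pos [586.6   63.35 169.15] psi -0.3731 tilt [ 0.14  0.08 -0.46] F [-0.1 -0.7  0.7] T [-0.028  0.035  0.039] w 85.3 q6 -2.802 t 16.8
[1.0, 0.2, -0.1, 9.7, 0.05, 0.03, -0.15, 1.0, 0.2, -0.1, 9.7, 0.05, 0.03, -0.15, 1.0, 0.2, -0.1, 9.7, 0.05, 0.03, -0.15]
scene stand [(0.86, 1657)]
scene gauge [(0.74, 441)]
top stand []
top gauge []
```

View pics/f_c.png

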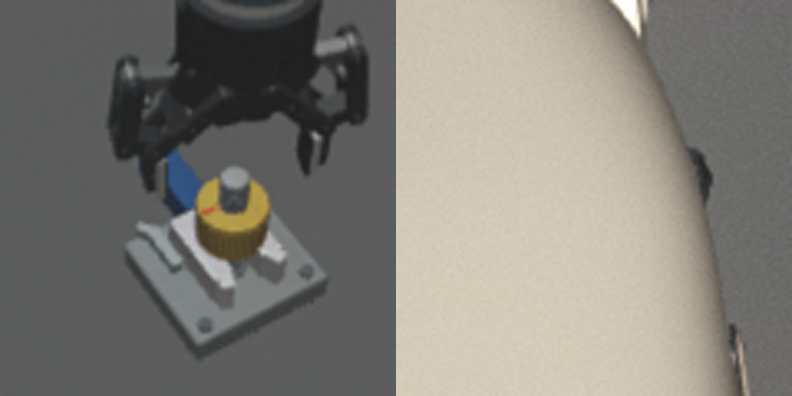

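step_arm(targets=[1, 0.4, -0.1, 9, 0.1, 0, 0, 1, 0.2, 0, 9, 0, 0, 0, 1, 0, 0, 9, 0, 0, 0, 1, 0, 0, 5, 0, 0, 0, 1, 0, 0, 0, 0, 0, 0])

```text
clock: 17.6
eef_pos: [587.0, 63.2, 134.1]
tcp_rot: [3.087, -0.581, -0.003]
wrist_force: [-1.0, 1.1, 0.4]
width: 85.3
```

```bash
python3 plan.py 587.3 63.3 134 -0.365 1 1
```

```text
pos [587.04  63.16 134.06] psi -0.372 tilt [ 0.03  0.1  -0.4 ] F [-1.   1.1  0.4] T [0.009 0.003 0.024] w 85.3 q6 -2.805 t 17.6
[1.0, 0.2, -0.2, 0.1, 0.03, 0.1, -0.4]
```

step_arm(targets=[0, 0.1, -0.1, 0, 0, 0.1, 0, 0, 0, 0, 0, 0, 0, 0, 0, 0, 0, 0, 0, 0, 0, 0, 0, 0, 0, 0, 0, 0, 0, 0, 0, 0, 0, 0, 0])

```text
clock: 18.1
eef_pos: [587.4, 63.7, 134.8]
tcp_rot: [-3.087, 0.58, -0.001]
wrist_force: [0.1, -0.5, -3.1]
width: 44.3
```

```bash
python3 plan.py 587.3 63.3 134 -0.365 1 1
```

```text
pos [587.41  63.73 134.78] psi -0.3715 tilt [-0.04 -0.04 -0.38] F [ 0.1 -0.5 -3.1] T [-0.11  -0.1   -0.007] w 44.3 q6 -2.804 t 18.1
[1.0, 0.1, 0.4, 0.8, -0.04, -0.04, -0.38]
```

step_arm(targets=[0, 0, 0, 0.1, 0, 0, 4, 0, 0, 0, 0.15, 0, 0, 4, 0, 0, 0, 0.1, 0, 0, 4])

```text
clock: 18.4
eef_pos: [587.5, 64.0, 134.3]
tcp_rot: [-3.006, 0.908, -0.001]
wrist_force: [-0.2, 1.4, -2.0]
width: 44.1
```

```bash
python3 plan.py 587.4 63.7 134.4 -0.58 1 0
```

```text
pos [587.54  63.95 134.33] psi -0.5867 tilt [-0.08 -0.03 -0.38] F [-0.2  1.4 -2. ] T [0.1   0.02  0.021] w 44.1 q6 -2.589 t 18.4
[0.0, 0.0, 0.3, -0.1, -0.08, -0.03, -0.38]
```

```bash
cat > tq.py <<'E'
from h import *
from scipy.spatial.transform import Rotation as Ro
st=readout.get_state(); R=Ro.from_rotvec(st["tcp_rot"]).as_matrix(); f=np.round
print("t",f(st["clock"],2),"q6 %.4f"%st["joint_pos"][5],"p",f(st["eef_pos"],2),"tilt(mrad)",f(R[:2,2]*1000,1),"F",f(st["wrist_force"],1),"T",f(st["ft_torque"],3),"jt",f(st["joint_torque"],3),"w",f(st["width"],1),"qd6 %.3f"%st["joint_velocities"][5])
E
python3 tq.py
```

```text
t 18.4 q6 -2.5888 p [587.54  63.95 134.33] tilt(mrad) [1.2 0.8] F [-0.2  1.4 -2. ] T [0.1   0.02  0.021] jt [-6.0700e-01 -6.4764e+01  3.0565e+01 -8.0000e-03 -2.1400e-01 -1.1800e+00] w 44.1 qd6 0.722
```

step_arm(targets=[0, 0, 0, 0.2, 0, 0, 6, 0, 0, 0, 0.2, 0, 0, 6, 0, 0, 0, 0.2, 0, 0, 6, 0, 0, 0, 0.2, 0, 0, 6, 0, 0, 0, 0.2, 0, 0, 6, 0, 0, 0, 0.2, 0, 0, 6])

```text
clock: 19.0
eef_pos: [588.1, 64.5, 133.1]
tcp_rot: [-2.555, 1.823, -0.002]
wrist_force: [1.5, 0.0, -0.5]
width: 44.3
```

```bash
python3 tq.py
```

```text
t 19.0 q6 -1.9354 p [588.12  64.45 133.06] tilt(mrad) [2.5 1.8] F [ 1.5  0.  -0.5] T [ 0.103 -0.04   0.089] jt [ -0.472 -64.875  30.329   0.106  -0.173  -1.751] w 44.3 qd6 1.083
```

step_arm(targets=[0, 0.2, 0.3, 0.15, 0, 0, 5, 0, 0.2, 0.3, 0.15, 0, 0, 5, 0, 0.1, 0.3, 0.15, 0, 0, 5, 0, 0, 0, 0, 0, 0, 0])

```text
clock: 19.4
eef_pos: [588.4, 64.5, 132.5]
tcp_rot: [-2.28, 2.154, -0.001]
wrist_force: [-0.1, 0.8, -0.3]
width: 44.2
```

```bash
python3 tq.py
```

```text
t 19.4 q6 -1.6616 p [588.35  64.45 132.51] tilt(mrad) [4.5 3.5] F [-0.1  0.8 -0.3] T [-0.002  0.259 -0.013] jt [-1.0300e-01 -6.4530e+01  3.0663e+01 -4.0700e-01  1.4000e-02  1.1350e+00] w 44.2 qd6 -0.064
```

step_arm(targets=[0, 0, 0, 0.1, 0, 0, 3, 0, 0, 0, 0.1, 0, 0, 3])

```text
clock: 19.6
eef_pos: [588.5, 64.5, 132.3]
tcp_rot: [-2.167, 2.267, -0.001]
wrist_force: [0.6, 0.2, -2.1]
width: 44.1
```

```bash
python3 tq.py
```

```text
t 19.6 q6 -1.5598 p [588.49  64.46 132.35] tilt(mrad) [4.8 3.5] F [ 0.6  0.2 -2.1] T [ 0.134 -0.071  0.063] jt [ -0.418 -64.991  30.276   0.125  -0.17   -0.785] w 44.1 qd6 0.496
```

step_arm(targets=[0, 0, 0, 0.1, 0, 0, 3])

```text
clock: 19.7
eef_pos: [588.5, 64.5, 132.3]
tcp_rot: [-2.108, 2.321, -0.001]
wrist_force: [0.0, 0.2, -1.7]
width: 44.2
```

```bash
python3 tq.py
```

```text
t 19.7 q6 -1.5083 p [588.53  64.47 132.27] tilt(mrad) [4.8 3.5] F [ 0.   0.2 -1.7] T [0.128 0.099 0.061] jt [ -0.406 -65.028  30.289   0.122  -0.168  -0.817] w 44.2 qd6 0.512
```

```bash
python3 - <<'E'
from fit import *
for f in("scene0.npy","top0.npy","a_scene.npy","b_scene.npy","b_top.npy","e_scene.npy"):
    s=np.load(f,allow_pickle=True).item(); m=np.zeros((384,512),bool)
    hsv=cv2.cvtColor(s["image"],cv2.COLOR_RGB2HSV)
    p,u,v=pts(s,np.ones((384,512),bool)); r_=np.hypot(p[:,0]-587.3,p[:,1]-63.3)
    k=(r_<21)&(r_>12)&(p[:,2]>80)&(p[:,2]<97)&(hsv[v,u,1]>120)
    b=(abs(p[:,0]-587)<40)&(abs(p[:,1]-63)<46)&(abs(p[:,2]-22)<5)
    print(f,k.sum(),np.median(p[k,2]),p[k,2].std(),"base",np.median(p[b,2]))
E
```

```text
scene0.npy 135 87.77705998439012 1.0893450841144288 base 22.909264325479967
top0.npy 204 86.88104708588247 1.3978365257939735 base 22.190135287439944
a_scene.npy 136 87.5573822921952 1.0526160999856329 base 22.90403814646487
b_scene.npy 139 87.47861639237726 1.1754130176872664 base 23.03225297259894
b_top.npy 207 86.83389052411417 1.176257864070309 base 22.163994640813655
e_scene.npy 135 87.53733188490571 1.119940301356882 base 23.098651655293793
```

step_arm(targets=[0, 0, 0, 0.1, 0, 0, 3, 0, 0, 0, 0.1, 0, 0, 3, 0, 0, 0, 0.1, 0, 0, 3, 0, 0, 0, 0.1, 0, 0, 3])

```text
clock: 20.1
eef_pos: [588.8, 64.4, 131.8]
tcp_rot: [-1.857, 2.526, -0.0]
wrist_force: [1.0, 0.5, -1.3]
width: 44.1
```

```bash
python3 tq.py
```

```text
t 20.1 q6 -1.3021 p [588.82  64.44 131.83] tilt(mrad) [5.2 3.5] F [ 1.   0.5 -1.3] T [0.131 0.096 0.066] jt [ -0.333 -65.001  30.274   0.1    -0.15   -0.802] w 44.1 qd6 0.512
```

step_arm(targets=[0, 0, 0, 0.1, 0, 0, 3])

```text
clock: 20.2
eef_pos: [588.9, 64.4, 131.8]
tcp_rot: [-1.791, 2.573, -0.0]
wrist_force: [0.4, -0.1, -1.8]
width: 44.4
```

```bash
python3 tq.py
```

```text
t 20.2 q6 -1.2504 p [588.91  64.39 131.77] tilt(mrad) [5.4 3.4] F [ 0.4 -0.1 -1.8] T [ 0.139 -0.028  0.043] jt [ -0.317 -65.006  30.274   0.098  -0.146  -0.802] w 44.4 qd6 0.514
```

step_arm(targets=[0, 0, 0, 0.1, 0, 0, 3])

```text
clock: 20.3
eef_pos: [589.0, 64.4, 131.7]
tcp_rot: [-1.725, 2.618, -0.0]
wrist_force: [0.4, 0.6, -2.0]
width: 44.3
```

```bash
python3 tq.py
```

```text
t 20.3 q6 -1.1989 p [588.97  64.4  131.68] tilt(mrad) [5.5 3.4] F [ 0.4  0.6 -2. ] T [0.081 0.032 0.014] jt [ -0.303 -65.01   30.274   0.095  -0.143  -0.803] w 44.3 qd6 0.511
```

step_arm(targets=[0, 0, 0, 0.1, 0, 0, 3])

```text
clock: 20.4
eef_pos: [589.0, 64.3, 131.6]
tcp_rot: [-1.656, 2.662, -0.0]
wrist_force: [0.8, 0.8, -1.3]
width: 44.0
```

```bash
python3 tq.py
```

```text
t 20.4 q6 -1.1474 p [589.03  64.35 131.57] tilt(mrad) [5.6 3.4] F [ 0.8  0.8 -1.3] T [0.138 0.013 0.051] jt [ -0.287 -65.013  30.275   0.092  -0.139  -0.803] w 44.0 qd6 0.512
```

step_arm(targets=[0, 0, 0, 0.1, 0, 0, 3])

```text
clock: 20.5
eef_pos: [589.1, 64.4, 131.5]
tcp_rot: [-1.587, 2.704, 0.0]
wrist_force: [0.6, 0.4, -1.3]
width: 44.3
```

```bash
python3 tq.py
```

```text
t 20.5 q6 -1.0958 p [589.06  64.37 131.49] tilt(mrad) [5.7 3.4] F [ 0.6  0.4 -1.3] T [0.084 0.014 0.069] jt [ -0.273 -65.016  30.277   0.089  -0.135  -0.802] w 44.3 qd6 0.512
```

step_arm(targets=[0, 0, 0, 0.1, 0, 0, 3])

```text
clock: 20.6
eef_pos: [589.2, 64.3, 131.4]
tcp_rot: [-1.517, 2.744, 0.0]
wrist_force: [0.3, -0.3, -1.7]
width: 44.1
```

```bash
python3 tq.py
```

```text
t 20.6 q6 -1.0442 p [589.16  64.31 131.36] tilt(mrad) [5.8 3.3] F [ 0.3 -0.3 -1.7] T [0.169 0.009 0.078] jt [ -0.261 -65.018  30.277   0.086  -0.131  -0.802] w 44.1 qd6 0.514
```

step_arm(targets=[0, 0, 0, 0.1, 0, 0, 3])

```text
clock: 20.7
eef_pos: [589.2, 64.3, 131.3]
tcp_rot: [-1.445, 2.782, 0.0]
wrist_force: [0.1, 0.5, -2.1]
width: 44.3
```

```bash
python3 tq.py
```

```text
t 20.7 q6 -0.9927 p [589.2   64.26 131.28] tilt(mrad) [5.8 3.3] F [ 0.1  0.5 -2.1] T [0.165 0.028 0.058] jt [ -0.248 -65.019  30.279   0.082  -0.127  -0.803] w 44.3 qd6 0.511
```

step_arm(targets=[0, 0, 0, 0.1, 0, 0, 3])

```text
clock: 20.8
eef_pos: [589.2, 64.2, 131.2]
tcp_rot: [-1.373, 2.818, 0.0]
wrist_force: [1.7, -0.0, -1.4]
width: 44.1
```

```bash
python3 tq.py
```

```text
t 20.8 q6 -0.9411 p [589.24  64.21 131.15] tilt(mrad) [5.9 3.2] F [ 1.7 -0.  -1.4] T [ 0.154 -0.003  0.075] jt [ -0.236 -65.021  30.281   0.078  -0.124  -0.802] w 44.1 qd6 0.512
```

step_arm(targets=[0, 0, 0, 0.1, 0, 0, 3])

```text
clock: 20.9
eef_pos: [589.3, 64.2, 131.1]
tcp_rot: [-1.3, 2.853, 0.001]
wrist_force: [-0.0, 0.4, -1.6]
width: 44.2
```

```bash
python3 tq.py
```

```text
t 20.9 q6 -0.8895 p [589.32  64.18 131.07] tilt(mrad) [6.  3.2] F [-0.   0.4 -1.6] T [ 0.058 -0.014  0.015] jt [ -0.225 -65.021  30.283   0.074  -0.12   -0.803] w 44.2 qd6 0.512
```

step_arm(targets=[0, 0, 0, 0.1, 0, 0, 3])

```text
clock: 21.0
eef_pos: [589.4, 64.2, 131.0]
tcp_rot: [-1.226, 2.885, 0.001]
wrist_force: [0.8, 0.4, -0.8]
width: 44.3
```

```bash
python3 tq.py
```

```text
t 21.0 q6 -0.8380 p [589.36  64.16 130.97] tilt(mrad) [6.1 3.1] F [ 0.8  0.4 -0.8] T [0.151 0.015 0.051] jt [ -0.215 -65.022  30.287   0.07   -0.116  -0.803] w 44.3 qd6 0.511
```

step_arm(targets=[0, 0, 0, 0.1, 0, 0, 3])

```text
clock: 21.1
eef_pos: [589.4, 64.1, 130.9]
tcp_rot: [-1.151, 2.916, 0.001]
wrist_force: [0.2, 0.3, -1.5]
width: 43.8
```

```bash
python3 tq.py
```

```text
t 21.1 q6 -0.7864 p [589.42  64.1  130.87] tilt(mrad) [6.2 3.1] F [ 0.2  0.3 -1.5] T [ 0.048 -0.006  0.057] jt [-2.0400e-01 -6.5020e+01  3.0289e+01  6.5000e-02 -1.1200e-01 -8.0300e-01] w 43.8 qd6 0.512
```

step_arm(targets=[0, 0, 0, 0.1, 0, 0, 3])

```text
clock: 21.2
eef_pos: [589.5, 64.1, 130.8]
tcp_rot: [-1.075, 2.944, 0.001]
wrist_force: [1.0, 1.1, -1.4]
width: 44.5
```

```bash
python3 tq.py
```

```text
t 21.2 q6 -0.7348 p [589.47  64.07 130.77] tilt(mrad) [6.2 3.1] F [ 1.   1.1 -1.4] T [0.16  0.003 0.037] jt [-1.9700e-01 -6.5019e+01  3.0292e+01  6.1000e-02 -1.0800e-01 -8.0300e-01] w 44.5 qd6 0.513
```

step_arm(targets=[0, 0, 0, 0.1, 0, 0, 3])

```text
clock: 21.3
eef_pos: [589.5, 64.0, 130.7]
tcp_rot: [-0.999, 2.971, 0.001]
wrist_force: [1.3, 0.4, -1.7]
width: 44.3
```

```bash
python3 tq.py
```

```text
t 21.3 q6 -0.6833 p [589.54  64.   130.68] tilt(mrad) [6.3 2.9] F [ 1.3  0.4 -1.7] T [0.08  0.018 0.012] jt [-1.8900e-01 -6.5018e+01  3.0295e+01  5.6000e-02 -1.0500e-01 -8.0300e-01] w 44.3 qd6 0.511
```

step_arm(targets=[0, 0, 0, 0.1, 0, 0, 3])

```text
clock: 21.4
eef_pos: [589.5, 63.9, 130.6]
tcp_rot: [-0.922, 2.996, 0.001]
wrist_force: [0.7, -0.2, -1.3]
width: 44.4
```

```bash
python3 tq.py
```

```text
t 21.4 q6 -0.6317 p [589.54  63.95 130.59] tilt(mrad) [6.3 2.9] F [ 0.7 -0.2 -1.3] T [ 0.046 -0.028  0.065] jt [-1.8200e-01 -6.5017e+01  3.0299e+01  5.1000e-02 -1.0100e-01 -8.0300e-01] w 44.4 qd6 0.512
```

step_arm(targets=[0, 0, 0, 0.1, 0, 0, 3])

```text
clock: 21.5
eef_pos: [589.6, 63.9, 130.5]
tcp_rot: [-0.844, 3.019, 0.001]
wrist_force: [1.3, -0.0, -2.5]
width: 44.1
```

```bash
python3 tq.py
```

```text
t 21.5 q6 -0.5801 p [589.61  63.87 130.48] tilt(mrad) [6.4 2.8] F [ 1.3 -0.  -2.5] T [ 0.064 -0.03   0.069] jt [-1.7600e-01 -6.5015e+01  3.0302e+01  4.6000e-02 -9.7000e-02 -8.0300e-01] w 44.1 qd6 0.513
```

step_arm(targets=[0, 0, 0, 0.1, 0, 0, 3])

```text
clock: 21.6
eef_pos: [589.6, 63.8, 130.4]
tcp_rot: [-0.766, 3.04, 0.002]
wrist_force: [-0.2, 0.1, -0.6]
width: 44.3
```

```bash
python3 tq.py
```

```text
t 21.6 q6 -0.5286 p [589.63  63.84 130.38] tilt(mrad) [6.4 2.7] F [-0.2  0.1 -0.6] T [ 0.053 -0.008  0.057] jt [-1.7200e-01 -6.5013e+01  3.0306e+01  4.0000e-02 -9.4000e-02 -8.0300e-01] w 44.3 qd6 0.513
```

step_arm(targets=[0, 0, 0, 0.1, 0, 0, 3])

```text
clock: 21.7
eef_pos: [589.7, 63.8, 130.3]
tcp_rot: [-0.687, 3.058, 0.002]
wrist_force: [0.6, -0.2, -1.3]
width: 44.7
```

```bash
python3 tq.py
```

```text
t 21.7 q6 -0.4770 p [589.68  63.77 130.27] tilt(mrad) [6.5 2.6] F [ 0.6 -0.2 -1.3] T [ 0.129 -0.027  0.034] jt [-1.6700e-01 -6.5010e+01  3.0309e+01  3.4000e-02 -9.1000e-02 -8.0300e-01] w 44.7 qd6 0.512
```

step_arm(targets=[0, 0, 0, 0.1, 0, 0, 3])

```text
clock: 21.8
eef_pos: [589.7, 63.7, 130.2]
tcp_rot: [-0.608, 3.075, 0.002]
wrist_force: [0.8, 0.1, -0.4]
width: 44.1
```

```bash
python3 tq.py
```

```text
t 21.8 q6 -0.4254 p [589.7   63.68 130.18] tilt(mrad) [6.5 2.5] F [ 0.8  0.1 -0.4] T [ 0.091 -0.006  0.005] jt [-1.6400e-01 -6.5006e+01  3.0312e+01  2.8000e-02 -8.8000e-02 -8.0300e-01] w 44.1 qd6 0.510
```

step_arm(targets=[0, 0, 0, 0.1, 0, 0, 3])

```text
clock: 21.9
eef_pos: [589.7, 63.6, 130.1]
tcp_rot: [-0.529, 3.09, 0.002]
wrist_force: [-0.2, 0.3, -1.0]
width: 44.2
```

```bash
python3 tq.py
```

```text
t 21.9 q6 -0.3739 p [589.74  63.63 130.08] tilt(mrad) [6.6 2.4] F [-0.2  0.3 -1. ] T [0.101 0.052 0.053] jt [-1.6200e-01 -6.5004e+01  3.0316e+01  2.3000e-02 -8.5000e-02 -8.0300e-01] w 44.2 qd6 0.512
```

step_arm(targets=[0, 0, 0, 0.1, 0, 0, 3])

```text
clock: 22.0
eef_pos: [589.8, 63.6, 130.0]
tcp_rot: [-0.449, 3.102, 0.002]
wrist_force: [0.2, 1.1, -1.3]
width: 44.2
```

```bash
python3 tq.py
```

```text
t 22.0 q6 -0.3223 p [589.78  63.58 130.  ] tilt(mrad) [6.6 2.3] F [ 0.2  1.1 -1.3] T [ 0.088 -0.006  0.035] jt [-1.6100e-01 -6.5001e+01  3.0319e+01  1.7000e-02 -8.3000e-02 -8.0300e-01] w 44.2 qd6 0.511
```

step_arm(targets=[0, 0, 0, 0.1, 0, 0, 3])

```text
clock: 22.1
eef_pos: [589.8, 63.5, 129.9]
tcp_rot: [-0.369, 3.113, 0.002]
wrist_force: [0.4, 0.6, -0.2]
width: 44.6
```

```bash
python3 tq.py
```

```text
t 22.1 q6 -0.2707 p [589.77  63.52 129.88] tilt(mrad) [6.6 2.2] F [ 0.4  0.6 -0.2] T [0.09  0.037 0.108] jt [-1.6000e-01 -6.4997e+01  3.0322e+01  1.0000e-02 -8.0000e-02 -8.0300e-01] w 44.6 qd6 0.511
```

step_arm(targets=[0, 0, 0, 0.1, 0, 0, 3])

```text
clock: 22.2
eef_pos: [589.8, 63.4, 129.8]
tcp_rot: [-0.288, 3.121, 0.002]
wrist_force: [0.2, 1.3, -1.9]
width: 44.4
```

```bash
python3 tq.py
```

```text
t 22.2 q6 -0.2192 p [589.82  63.45 129.82] tilt(mrad) [6.7 2.1] F [ 0.2  1.3 -1.9] T [ 0.078 -0.008  0.036] jt [-1.5900e-01 -6.4992e+01  3.0325e+01  4.0000e-03 -7.8000e-02 -8.0300e-01] w 44.4 qd6 0.511
```

step_arm(targets=[0, 0, 0, 0.1, 0, 0, 3])

```text
clock: 22.3
eef_pos: [589.8, 63.4, 129.7]
tcp_rot: [-0.207, 3.128, 0.002]
wrist_force: [-0.1, 1.2, -1.6]
width: 44.4
```

```bash
python3 tq.py
```

```text
t 22.3 q6 -0.1676 p [589.82  63.39 129.69] tilt(mrad) [6.6 1.9] F [-0.1  1.2 -1.6] T [ 0.071 -0.006  0.04 ] jt [-1.5900e-01 -6.4989e+01  3.0329e+01 -2.0000e-03 -7.6000e-02 -8.0300e-01] w 44.4 qd6 0.510
```

step_arm(targets=[0, 0, 0, 0.1, 0, 0, 3])

```text
clock: 22.4
eef_pos: [589.8, 63.3, 129.6]
tcp_rot: [-0.127, 3.132, 0.002]
wrist_force: [0.2, 0.3, -0.9]
width: 44.4
```

```bash
python3 tq.py
```

```text
t 22.4 q6 -0.1160 p [589.84  63.31 129.61] tilt(mrad) [6.7 1.8] F [ 0.2  0.3 -0.9] T [0.042 0.028 0.093] jt [-1.6300e-01 -6.4983e+01  3.0331e+01 -9.0000e-03 -7.5000e-02 -8.0400e-01] w 44.4 qd6 0.512
```

step_arm(targets=[0, 0, 0, 0.1, 0, 0, 3])

```text
clock: 22.5
eef_pos: [589.8, 63.2, 129.5]
tcp_rot: [-0.046, 3.135, 0.003]
wrist_force: [0.8, -0.2, -0.9]
width: 44.2
```

```bash
python3 tq.py
```

```text
t 22.5 q6 -0.0645 p [589.84  63.23 129.51] tilt(mrad) [6.6 1.7] F [ 0.8 -0.2 -0.9] T [ 0.103 -0.017  0.01 ] jt [-1.6300e-01 -6.4980e+01  3.0334e+01 -1.5000e-02 -7.4000e-02 -8.0400e-01] w 44.2 qd6 0.511
```

step_arm(targets=[0, 0, 0, 0.1, 0, 0, 3])

```text
clock: 22.6
eef_pos: [589.8, 63.2, 129.4]
tcp_rot: [0.035, 3.135, 0.003]
wrist_force: [0.3, -0.1, -0.9]
width: 44.0
```

```bash
python3 tq.py
```

```text
t 22.6 q6 -0.0129 p [589.83  63.16 129.38] tilt(mrad) [6.5 1.6] F [ 0.3 -0.1 -0.9] T [ 0.11  -0.005  0.044] jt [-1.6600e-01 -6.4975e+01  3.0336e+01 -2.1000e-02 -7.3000e-02 -8.0400e-01] w 44.0 qd6 0.513
```

step_arm(targets=[0, 0, 0, 0.1, 0, 0, 3])

```text
clock: 22.7
eef_pos: [589.8, 63.1, 129.3]
tcp_rot: [0.116, 3.133, 0.003]
wrist_force: [0.3, 0.7, -2.0]
width: 44.1
```

```bash
python3 tq.py
```

```text
t 22.7 q6 0.0387 p [589.82  63.11 129.28] tilt(mrad) [6.5 1.5] F [ 0.3  0.7 -2. ] T [ 0.081 -0.035  0.03 ] jt [-1.6800e-01 -6.4970e+01  3.0339e+01 -2.8000e-02 -7.3000e-02 -8.0400e-01] w 44.1 qd6 0.511
```

step_arm(targets=[0, 0, 0, 0.1, 0, 0, 3])

```text
clock: 22.8
eef_pos: [589.8, 63.0, 129.2]
tcp_rot: [0.197, 3.129, 0.003]
wrist_force: [-0.2, 1.0, -1.1]
width: 44.1
```

```bash
python3 tq.py
```

```text
t 22.8 q6 0.0903 p [589.83  63.03 129.2 ] tilt(mrad) [6.5 1.3] F [-0.2  1.  -1.1] T [0.057 0.02  0.084] jt [-1.7200e-01 -6.4965e+01  3.0340e+01 -3.4000e-02 -7.3000e-02 -8.0400e-01] w 44.1 qd6 0.511
```

step_arm(targets=[0, 0, 0, 0.1, 0, 0, 3])

```text
clock: 22.9
eef_pos: [589.9, 63.0, 129.1]
tcp_rot: [0.278, 3.123, 0.003]
wrist_force: [0.6, -0.2, -0.6]
width: 44.1
```

```bash
python3 tq.py
```

```text
t 22.9 q6 0.1418 p [589.86  62.97 129.12] tilt(mrad) [6.6 1.2] F [ 0.6 -0.2 -0.6] T [0.104 0.07  0.033] jt [-1.4100e-01 -6.4637e+01  3.0180e+01 -7.3000e-02 -4.0000e-02 -7.7600e-01] w 44.1 qd6 0.511
```

step_arm(targets=[0, 0, 0, 0.1, 0, 0, 3])

```text
clock: 23.0
eef_pos: [589.8, 62.9, 129.1]
tcp_rot: [0.358, 3.115, 0.003]
wrist_force: [-1.7, 0.1, 1.0]
width: 44.4
```

```bash
python3 tq.py
```

```text
t 23.0 q6 0.1933 p [589.85  62.91 129.1 ] tilt(mrad) [6.6 1. ] F [-1.7  0.1  1. ] T [0.102 0.158 0.17 ] jt [-2.9500e-01 -6.4192e+01  3.0139e+01 -2.3100e-01 -5.9000e-02 -7.0100e-01] w 44.4 qd6 0.510
```

step_arm(targets=[0, 0, 0, 0, 0, 0, 0])

```text
clock: 23.1
eef_pos: [589.8, 62.9, 129.1]
tcp_rot: [0.356, 3.115, 0.003]
wrist_force: [0.8, 0.7, -1.6]
width: 44.6
```

```bash
python3 tq.py
```

```text
t 23.1 q6 0.1918 p [589.85  62.88 129.11] tilt(mrad) [6.6 1.1] F [ 0.8  0.7 -1.6] T [ 0.23   0.001 -0.088] jt [-3.7400e-01 -6.5262e+01  3.0435e+01  7.0000e-03 -2.8000e-01  6.3800e-01] w 44.6 qd6 -0.056
```

step_arm(targets=[0, 0, 0, 0.05, 0, 0, 2])

```text
clock: 23.2
eef_pos: [589.8, 62.9, 129.1]
tcp_rot: [0.405, 3.109, 0.003]
wrist_force: [-0.8, -0.1, -0.2]
width: 44.2
```

```bash
python3 tq.py
```

```text
t 23.2 q6 0.2233 p [589.82  62.85 129.12] tilt(mrad) [6.6 1. ] F [-0.8 -0.1 -0.2] T [0.019 0.106 0.193] jt [-2.5300e-01 -6.4522e+01  3.0209e+01 -1.4400e-01 -2.7000e-02 -7.1200e-01] w 44.2 qd6 0.357
```

step_arm(targets=[0, 0, 0, 0, 0, 0, 0])

```text
clock: 23.3
eef_pos: [589.8, 62.8, 129.1]
tcp_rot: [0.401, 3.109, 0.003]
wrist_force: [1.0, 0.8, -1.3]
width: 44.4
```

```bash
python3 tq.py
```

```text
t 23.3 q6 0.2209 p [589.82  62.83 129.1 ] tilt(mrad) [6.5 1. ] F [ 1.   0.8 -1.3] T [ 0.181  0.031 -0.088] jt [-3.0800e-01 -6.5035e+01  3.0350e+01 -2.9000e-02 -2.1400e-01  4.4600e-01] w 44.4 qd6 -0.060
```

step_arm(targets=[1, 0, 0, 0, 0, 0, 0, 1, 0, 0, 0, 0, 0, 0, 1, 0, 0, 0, 0, 0, 0, 1, 0, 0, 0, 0, 0, 0, 1, 0, 0, 0, 0, 0, 0])

```text
clock: 23.8
eef_pos: [590.1, 62.6, 129.5]
tcp_rot: [0.391, 3.11, 0.002]
wrist_force: [-0.3, 0.0, 0.2]
width: 85.4
```

```bash
python3 tq.py
```

```text
t 23.8 q6 0.2139 p [590.08  62.6  129.53] tilt(mrad) [7.4 0.5] F [-0.3  0.   0.2] T [0.005 0.014 0.039] jt [-3.0000e-03 -6.4191e+01  3.0005e+01 -6.6000e-02  2.0000e-03 -7.0000e-03] w 85.4 qd6 -0.004
```

step_arm(targets=[1, 0, 0, -5, 0, 0, 0, 1, 0, 0, -15, 0, 0, 0, 1, 0, 0, -25, 0, 0, 0, 1, 0, 0, -30, 0, 0, 0, 1, 0, 0, -25, 0, 0, 0, 1, 0, 0, -10, 0, 0, 0, 1, 0, 0, 0, 0, 0, 0])

```text
clock: 24.5
eef_pos: [588.8, 62.5, 244.5]
tcp_rot: [0.389, 3.111, 0.002]
wrist_force: [-0.4, -0.9, -0.5]
width: 85.4
```

```bash
python3 tq.py; python3 look.py 0 0 0 0 g; python3 - <<'E'
import cv2,numpy as np
s=np.load("g_scene.npy",allow_pickle=True).item(); cv2.imwrite("pics/g_c.png",cv2.resize(cv2.cvtColor(s["image"],4)[130:230,235:335],None,fx=6,fy=6,interpolation=cv2.INTER_CUBIC))
E
```

```text
t 24.5 q6 0.2129 p [588.77  62.51 244.5 ] tilt(mrad) [6.4 0.5] F [-0.4 -0.9 -0.5] T [-0.035 -0.019 -0.038] jt [ 5.0000e-03 -6.2898e+01  3.4612e+01  6.0000e-01 -0.0000e+00 -0.0000e+00] w 85.4 qd6 -0.001
scene stand [(0.7, 1683)]
scene gauge [(0.71, 525)]
top stand []
top gauge []
```

View pics/g_c.png

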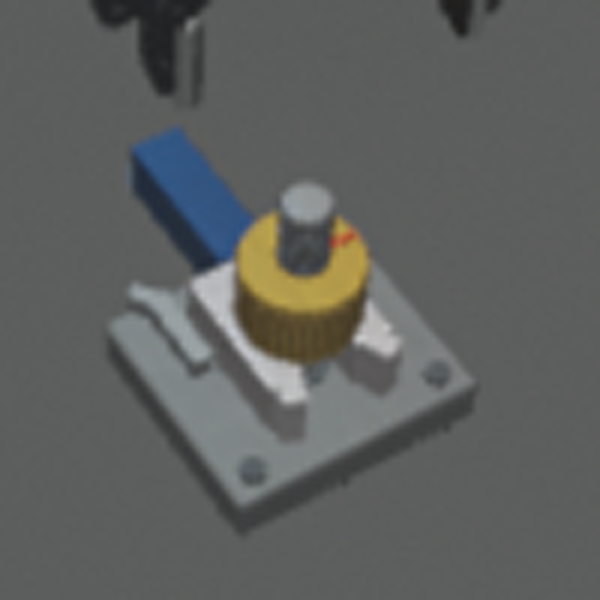

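```bash
python3 - <<'E'
from fit import *
from scipy.optimize import minimize
s=np.load("g_scene.npy",allow_pickle=True).item(); im=s["image"].astype(int); hsv=cv2.cvtColor(s["image"],cv2.COLOR_RGB2HSV)
G=flat(gaugeparts(26),48); hdl=flat([gaugeparts(26)[0]],48)
bl=(hsv[...,0]>95)&(hsv[...,0]<125)&(hsv[...,1]>120)&(im[...,2]>105)
# occluders: collar + rod at final height
q=np.array([587.3,63.3,-.029]); roi=(235,130,335,230)
occ=render(s,[cyl(23.5,50,82),cyl(10,22,112)],q,roi)>.3
bright=(im.min(2)>130)
m=(bl|bright)[130:230,235:335].astype(np.float32); m[:22]=0
rod=cv2.dilate(occ.astype(np.uint8),np.ones((3,3)))>0
w=~rod; w[:18]=False
rail=render(s,[box(-52,-15,20,45,22,32),box(-52,-15,-45,-28,22,32)],q,roi)>.3
def cost(p): return float((((cv2.GaussianBlur(render(s,G,[p[0],p[1],p[2]/40],roi),(0,0),.7)-cv2.GaussianBlur(m,(0,0),.7))**2)*w).sum())
o=minimize(cost,[587,63,-1.2],method="Nelder-Mead",options=dict(initial_simplex=[[585,62,-1.2],[591,62,-1.2],[585,67,-1.2],[585,62,1]]))
print(o.x[:2],o.x[2]/40,o.fun)
b=cv2.resize(cv2.cvtColor(s["image"],4)[130:230,235:335],None,fx=6,fy=6,interpolation=cv2.INTER_CUBIC)
for a,c in((render(s,G,[587.3,63.3,-.029],roi),(0,255,0)),(render(s,G,[o.x[0],o.x[1],o.x[2]/40],roi),(255,255,0)),(m,(0,0,255))):
    cs,_=cv2.findContours((cv2.resize(a,None,fx=6,fy=6)>.5).astype(np.uint8),0,1); cv2.drawContours(b,cs,-1,c,1)
cv2.imwrite("pics/g_ov.png",b)
p,u,v=pts(s,np.ones((384,512),bool)); r_=np.hypot(p[:,0]-587.3,p[:,1]-63.3)
k=(r_<21)&(r_>12)&(p[:,2]>76)&(p[:,2]<92)&(hsv[v,u,1]>120); print("collar top",np.median(p[k,2]))
k=bl[v,u]&(abs(p[:,2]-48)<6)&(p[:,0]<560); print("handle z",np.median(p[k,2]))
E
```

```text
[587.52581027  63.87393732] -0.015147291810873108 43.070533752441406
collar top 82.04193292744901
handle z 49.032048621382046
```

View pics/g_ov.png

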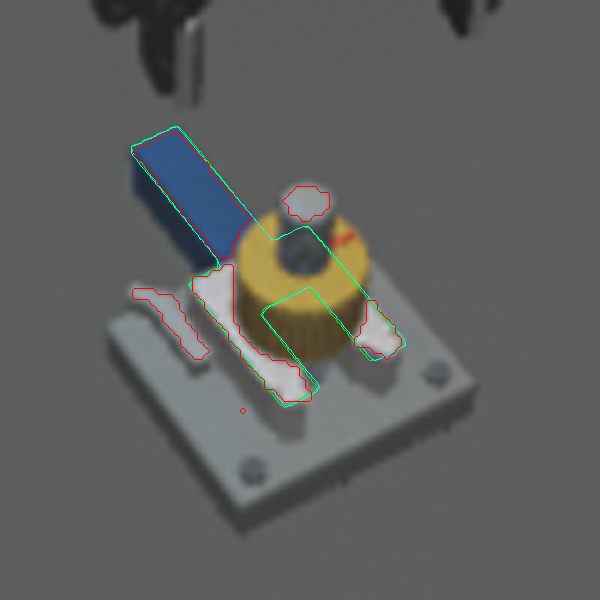

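```bash
python3 -c "
from bench import order
print(order.finish_job())"
```

```text
the job is handed in; nothing more can be done
None
```

The job is handed in: the blue gauge is home under the collar, the collar is nipped on it, and the gripper is open and clear above the stand. It took about 25 s of the 72 s. No verdict was reported.

- **Gauge:** I gripped it by its handle and set it on the base between the rails. I then slid it in until it stopped at the rod, with about 11 N along the slide.
- **Collar:** I turned it about 3.0 rad clockwise in one grip, sinking with the thread.
    - The wrist torque rose from about 0.05 N m running free to 0.17–0.19 N m within about 0.1 rad of first contact, and I stopped there.
    - This fits a light nip, but I did not measure the nip force itself. Single torque readings scatter by about 0.03 N m, so I also watched joint 6's torque, which shifted by about 0.1 N m.
- **Last checks:**
    - The scene camera puts the gauge within about 0.6 mm of the stand axis. Its yaw came out 0.014 rad off the stand's, a rough figure because the collar hides part of the fork.
    - Its handle top reads about 48 mm after correcting for the camera's height bias, so it lies flat.
    - The collar's brass underside comes out about 49 mm above the plate, just over the 48 mm gauge top, as expected with the rubber ring between.
    - The top camera's view was blocked by the arm at the end, so these checks rest on one camera.
- **Red gauge:** I never touched it.

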